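# Put away the tumbled stones and agate slices

## Robot

A 6-joint arm with a two-finger parallel gripper is mounted at the origin on the work surface. World frame = base frame: x ahead of the robot, y to its left, z up, the work surface at z = 0. Lengths are in mm, angles in rad, forces in N, time in s.
With the tool pointing down it reaches from about 425 to 950 mm from the base axis. Payload 3.5 kg.
Tool frame: the origin (TCP) lies midway between the tips of the shut fingers; the grasp point (between the pads) lies 19 mm behind it; z points along the fingers, y is the line along which they close (so a half turn about z gives the same grasp; the last joint's range is limited). The gripper opens to 85 mm and grips with 20 to 120 N. Pads are 22 mm wide; open, the fingers measure 114 mm over their backs; the gripper's body (76 mm by 85 mm) begins 54 mm behind the grasp point. The pads swing forward as they close: fully open they stand 13 mm farther back than shut.
Start: joints at [-1.398, 0.286, 1.577, -0, 1.279, -0.15], TCP at [214.149, -640.114, 231.325] pointing down, gripper open.
Joint ranges: [-2.77, 2.77], [-0.9, 2.22], [0.21, 2.48], [-1.53, 4.67], [0.24, 2.81], [-2.84, 2.84]. Speed limits (rad/s): [2.79, 2.79, 3.14, 3.14, 3.14, 3.14].

## Interface

Orientations are given as a unit quaternion [x, y, z, w].
In Python, from rig import bot gives the robot as it stands.
- The arm moves only by the tool apply_moves, never from a script. Its argument "increments" is a list of rows, each an object with "offset": the shift along the tool's x, y, z in units of 25 mm (1.0 is 25 mm), a list of three; "turn": the turn, a rotation vector about the tool's x, y, z in units of 5 degrees (1.0 is 5 degrees), a list of three. A call has 1 to 10 rows; each row shifts and turns the commanded pose from where the row before left it, along the tool's axes as they then stand; what a row does not reach is not made up. A row lasts 1/12 s, in which the tool goes at most 41.7 mm and 7.16 degrees, less where a joint would pass 70% of its speed; a pose out of reach is approached as far as the arm can. A call is refused whole if a number of a shift passes 1 or a number of a turn 1, either way. A call with a gripper value outside its range is refused whole. "fingers" is the opening, from 0 (shut) to 1 (fully open), set as the call begins (left out, the last holds). The fingers move at their own pace and stop on an object; the grip force is fixed at half the most. Time passes only in rows, so rows that do not move let the fingers close. It gives the time, the measured TCP pose, the force, the opening and the grip force at its end, in the units of the state.
- bot.state(): the state, without advancing time (a new reading comes with each control period).
- bot.capture(name): name is "scene" or "top" or "wrist"; returns (picture, depth): 400x640x3 uint8, red, green, blue; 400x640 float32, mm along the optical axis (not along the pixel's ray), 0 where there is no reading.
- bot.get_calibration(name): a dict with "camera_matrix" (3x3 intrinsics, pixels), "view" (4x4, takes a point from world to camera coordinates); the wrist camera has in their place "hand_eye" (4x4, takes a point from camera to tool coordinates, whose origin is the TCP and whose axes are the flange's). Camera axes: x right, y up, looking along -z (the intrinsics and any distortion apply to the point x, -y, -z); pixel columns grow to the right and rows downward; lengths in mm; the calibration is good to about 2 mm. A picture is of the moment at which its call begins: read the wrist's pose just before it. get_calibration takes no time and is no camera call.
- bot.job_done(): hands the job in; it is judged then, once.
The state is a dict: "time": time; "qpos": joint angles; "dq": joint speeds; "effort": joint torques, N m; "position": TCP position; "ee_rot": TCP orientation; "force": force on the tool from outside, world axes, zero at the start; "ft_torque": the same for the moment, N m; "width": opening from 0.0 (shut) to 1.0 (fully open); "grip_force": force on a finger pad.
Only numpy, scipy, OpenCV 4.12 (cv2) and the standard library are available. Lean on these libraries where they do the work, as an engineer would, in place of code of your own. Each camera call takes 0.05 s, during which the arm holds its last target. There are 200 camera calls.

## Task

Put the finished stones away for the night: pull open the chest's drawer, scoop every tumbled stone out of the blue tray into the drawer's narrow left-hand compartment, using the hand scoop and never touching the stones with the fingers, and lay each agate slice flat in the wide right-hand compartment, squeezing the brittle slices only gently. Then push the drawer fully shut, with the scoop left lying right way up on its black mat again and the other things on the bench left where they are.

Things in the scene. Friction and masses are not known exactly. Their poses are not given: they have to be found in the camera images.
- drawer (a joint): how far the low chest's drawer stands open, m: 0 shut, 0.166 at its stop. It slides towards the robot along the chest's -x, freely (1 N friction), has no catch and stays where left; it starts shut or ajar. Open it at least 130 mm; about 145 mm gives good access
- chest: low wooden chest, fixed, 240 deep (x) x 350 wide (y) x 80 high mm, with one drawer at its -x side, facing the robot (turned up to 0.12 rad); +y is its left-hand side as the robot sees it. Origin: on the bench under the middle of its shut front. The drawer's floor is 22 mm above the bench, its front 15 mm thick, 45 mm above that floor; a 6 mm divider along x. Its top covers what is not pulled out
- drawer_handle (a point): middle of the drawer's steel bar handle, 44 mm above the bench; the bar is level, along the chest's y, 120 mm long, 11 mm thick, its axis 35 mm in front of the drawer front (two 8 mm stems 102 mm apart), free above; moves with the drawer, axes like the chest's
- stone_bay (a point): reference point of the drawer's narrow left-hand compartment (grey lining, for stones): on the drawer front's outer face, level with the drawer's floor, at mid compartment; moves with the drawer, axes like the chest's. From it the compartment spans x 21 to 216, y -52 to 52 mm; walls 36, divider 34 mm high. With the drawer open by d mm the chest's top covers x beyond d + 15
- slice_bay (a point): reference point of the drawer's wide right-hand compartment (blue felt lining, for agate slices): on the drawer front's outer face, level with the drawer's floor, at mid compartment; moves with the drawer, axes like the chest's. From it the compartment spans x 21 to 216, y -99 to 99 mm; room for three slices side by side along y. The chest's top covers x beyond d + 15
- tray: blue plastic tray fixed to the bench, outside 222 (x) x 132 (y) x 32 mm, sheet 4 mm thick. Flat floor 4 mm above the bench, x -96 to 96, y -62 to 62 mm; its two ends lean outwards (69 degrees steep) to the rim, inner edge at x = 107, its long sides are upright; rolled rim 33 mm high; origin: centre of its underside; x points away from the robot (along the world's x) to within 0.2 rad
- scoop: aluminium scoop, 160 g. Flat bowl 72 (x) x 76 wide mm, 1.6 mm sheet, open at front (+x) and top; back 34, sides 28 mm high, 13 mm from x = 10 on, ending at x = 26. Red handle: level bar 14 wide x 20 high, x -42 to -132, its middle 68 mm up; grip it at (-65, 0, 68). Lip at x = 36. Origin: underside of the bowl's centre, z up. Centre of mass x = -22. Holds about 4 stones. Starts upright on its mat
- mat: thin black rubber mat for the scoop, fixed, 230 (x) x 125 (y) x 3 mm; origin: centre of its underside. The scoop lies on it at the start, pointing along the world's x to within 0.55 rad; at the end it must lie upright on it again, any way round, the middle of its length within 60 mm of the mat's centre
- scoop_mid (a point): middle of the scoop's overall length, on the level of its underside: (-48, 0, 0) mm in the scoop's frame
- stone1: dark red tumbled stone in the tray, a smooth flattened pebble about 27 x 24 x 18 mm, 16 g; origin: its centre. It is slippery (friction about 0.25), slides when pushed and rides up on a thin edge against a wall. From four to six stones are there, others are absent (None)
- stone2: amber tumbled stone in the tray, a smooth flattened pebble about 27 x 24 x 18 mm, 16 g; origin: its centre. It is slippery (friction about 0.25), slides when pushed and rides up on a thin edge against a wall. From four to six stones are there, others are absent (None)
- stone3: green tumbled stone in the tray, a smooth flattened pebble about 27 x 24 x 18 mm, 16 g; origin: its centre. It is slippery (friction about 0.25), slides when pushed and rides up on a thin edge against a wall. From four to six stones are there, others are absent (None)
- stone4: cream tumbled stone in the tray, a smooth flattened pebble about 27 x 24 x 18 mm, 16 g; origin: its centre. It is slippery (friction about 0.25), slides when pushed and rides up on a thin edge against a wall. From four to six stones are there, others are absent (None)
- stone5: pink tumbled stone in the tray, a smooth flattened pebble about 27 x 24 x 18 mm, 16 g; origin: its centre. It is slippery (friction about 0.25), slides when pushed and rides up on a thin edge against a wall. From four to six stones are there, others are absent (None)
- stone6: brown tumbled stone in the tray, a smooth flattened pebble about 27 x 24 x 18 mm, 16 g; origin: its centre. It is slippery (friction about 0.25), slides when pushed and rides up on a thin edge against a wall. From four to six stones are there, others are absent (None)
- slice1: brittle polished agate slice with blue bands and a brown rind, a rounded oval 54 (x) x 34 (y) x 8 mm (z), 42 g, lying flat on the bench; origin: centre of its underside. It cracks if gripped with 15 N or more; grip it across its 34 mm width with 5 to 8 N. Two or three are there, an absent one is None
- slice2: brittle polished agate slice with orange-brown bands and a brown rind, a rounded oval 54 (x) x 34 (y) x 8 mm (z), 42 g, lying flat on the bench; origin: centre of its underside. It cracks if gripped with 15 N or more; grip it across its 34 mm width with 5 to 8 N. Two or three are there, an absent one is None
- slice3: brittle polished agate slice with sea-green bands and a brown rind, a rounded oval 54 (x) x 34 (y) x 8 mm (z), 42 g, lying flat on the bench; origin: centre of its underside. It cracks if gripped with 15 N or more; grip it across its 34 mm width with 5 to 8 N. Two or three are there, an absent one is None
- varnish: bystander, loose, not to be moved by more than 30 mm: small tin of varnish, 68 mm across, 90 mm high; origin: centre of its underside
- plane: bystander, loose, not to be moved by more than 30 mm: wooden hand plane 190 x 55 x 92 mm; origin: centre of its underside
- geode: bystander, loose, not to be moved by more than 30 mm: half geode with a purple heart, 96 mm across, 34 mm high; origin: centre of its underside
- tub: bystander, loose, not to be moved by more than 30 mm: small clear plastic tub 110 x 85 x 50 mm; origin: centre of its underside
- marker: bystander, loose, not to be moved by more than 30 mm: white marker pen with a black cap, 130 mm long, 15 mm thick; origin: centre of its underside
- sander: bystander, loose, not to be moved by more than 30 mm: cork sanding block 110 x 60 x 24 mm; origin: centre of its underside
There are look-alikes about, which are no part of the job. Leave any pink or yellow look-alike of the slice2 alone.

How it is judged:
By the outcome, as a careful person would: the job done as asked, in the order asked, and still so for the second after the job is handed in, with the robot touching nothing.
Of stone1, stone2, stone3, stone4, stone5, stone6 only 4 to 6 are there at a start; the rules pass over those that are not, and their reading is None.
Of slice1, slice2, slice3 only 2 to 3 are there at a start; the rules pass over those that are not, and their reading is None.
At some moment in a run one of slice1, slice2, slice3 may be knocked a few centimetres aside while the robot is not near it.
It also fails if it takes over 210 s, if anything falls off the work surface, if the arm or the gripper's body presses on something with over 40 N, if the wrist force passes 120 N, or if a joint passes its speed limit or range.

## Working session

There is one attempt and no reset: what is moved stays moved. The work goes in short steps, Python scripts to look and compute and a tool call to move; the robot and the scene stay as the last step left them, time stands still between calls to the robot, and variables do not carry over. Pictures are saved under pics/ and viewed, at most 14 in all, crops included, and the job is handed in when it is done.

Besides the shell and the picture viewer there is one more tool, called after "Call:" in YAML: its name, and indented under it one key for each argument. apply_moves: Moves the arm, as the interface text tells. Its arguments: {"type":"object","properties":{"increments":{"type":"array"},"fingers":{"type":"number"}},"required":["increments"]}

```bash
ls; mkdir -p pics; cat > h.py <<'E'
import numpy as np, cv2
from rig import bot
from scipy.spatial.transform import Rotation as R
def pose():
    s=bot.state(); T=np.eye(4); T[:3,:3]=R.from_quat(s['ee_rot']).as_matrix(); T[:3,3]=s['position']; return T
def cam(name):
    """picture, world xyz map (nan where none)"""
    T=pose(); c=bot.get_calibration(name); im,d=bot.capture(name); K=np.array(c['camera_matrix'])
    if name=='wrist': M=T@np.array(c['hand_eye'])
    else: M=np.linalg.inv(np.array(c['view']))
    dist=np.array(c.get('distortion',np.zeros(5)),float).ravel()
    v,u=np.mgrid[:400,:640].astype(np.float32)
    p=cv2.undistortPoints(np.stack([u.ravel(),v.ravel()],1)[:,None],K,dist)[:,0].reshape(400,640,2)
    d=np.where(d>0,d,np.nan)
    P=np.stack([p[...,0]*d,-p[...,1]*d,-d],-1)
    return im,P@M[:3,:3].T+M[:3,3]
def save(n,im,crop=None,sc=1):
    if crop: a,b,c,d=crop; im=im[b:d,a:c]
    cv2.imwrite('pics/'+n,cv2.resize(im[...,::-1],None,fx=sc,fy=sc,interpolation=cv2.INTER_CUBIC))
E
python3 - <<'E'
from h import *
print(bot.state())
for n in('scene','top','wrist'):
    c=bot.get_calibration(n); print(n,c)
for n in('top','scene'):
    im,P=cam(n); save(n+'0.png',im,sc=1.25); np.save(n+'0.npy',P); cv2.imwrite(n+'0raw.png',im[...,::-1])
E
```

```text
pics
{'time': 0.0, 'qpos': array([-1.39798059e+00,  2.87192784e-01,  1.57819710e+00, -1.12491117e-05,
        1.27856689e+00, -1.50011303e-01]), 'dq': array([ 0.00134798,  0.00011234, -0.00021994,  0.00042496, -0.00086308,
        0.00038698]), 'effort': array([-1.56739516e-04, -4.05975902e+01, -2.92627627e+01, -1.37523662e-04,
        5.85548580e-03,  9.24501734e-06]), 'position': array([ 214.04676109, -639.46931821,  229.91819762]), 'ee_rot': array([ 9.87000147e-01,  1.60715005e-01, -1.88616813e-05, -1.18192546e-03]), 'force': array([-0.32625721,  0.62473456,  0.79607392]), 'ft_torque': array([ 0.03875494,  0.07438071, -0.05090301]), 'grip_force': 0.0, 'width': 0.9989119982802197}
scene {'camera_matrix': array([[430.48165641,   0.        , 315.56017922],
       [  0.        , 430.48165641, 202.98580424],
       [  0.        ,   0.        ,   1.        ]]), 'view': array([[-5.33130921e-01,  8.46026177e-01, -3.33609061e-03,
         2.57956139e+02],
       [-5.38774880e-01, -3.36468252e-01,  7.72341080e-01,
         2.53185784e+02],
       [ 6.52298282e-01,  4.13556313e-01,  6.351992
[... 480 characters left out ...]
   [-1.95594339e-01, -1.48191662e-02,  9.80572918e-01,
        -1.12289594e+03],
       [ 0.00000000e+00,  0.00000000e+00,  0.00000000e+00,
         1.00000000e+00]])}
wrist {'camera_matrix': array([[323.53020298,   0.        , 315.08288906],
       [  0.        , 323.53020298, 196.05063649],
       [  0.        ,   0.        ,   1.        ]]), 'hand_eye': array([[-2.59180170e-04,  9.44546901e-01,  3.28376436e-01,
         8.49517473e+01],
       [ 9.99999966e-01,  2.41991646e-04,  9.32091897e-05,
        -2.89452547e-01],
       [ 8.57609693e-06,  3.28376449e-01, -9.44546932e-01,
        -1.42023105e+02],
       [ 0.00000000e+00,  0.00000000e+00,  0.00000000e+00,
         1.00000000e+00]])}
```

View pics/top0.png

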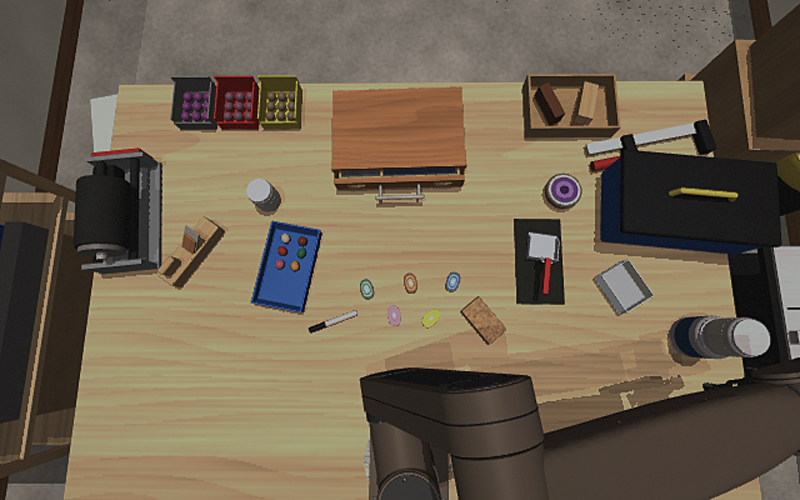

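View pics/scene0.png

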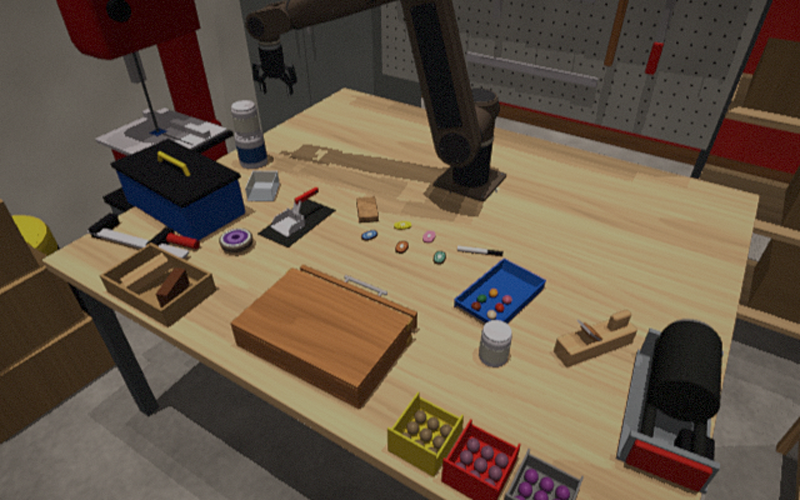

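Top picture (800 px wide): drawer ajar with its bar handle at (400,196). The tray is at (287,267) with six stones near its far end. Slices: green (366,289), orange (410,283) and blue (453,281). The pink (394,315) and yellow (431,318) pieces are look-alikes. The scoop lies on its mat at (541,262), red handle towards the robot. Next I measure these.

```bash
python3 - <<'E'
from h import *
im=cv2.imread('top0raw.png'); P=np.load('top0.npy')
hsv=cv2.cvtColor(im,cv2.COLOR_BGR2HSV)
def box(a): return [int(x/1.25) for x in a]
def blob(name,a,m,zr=None):
    x0,y0,x1,y1=box(a); w=np.zeros((400,640),bool); w[y0:y1,x0:x1]=1
    q=w&m&np.isfinite(P[...,0])
    if zr: q&=(P[...,2]>zr[0])&(P[...,2]<zr[1])
    p=P[q]; 
    if len(p)<5: print(name,len(p));return
    (cx,cy),(w_,h_),an=cv2.minAreaRect(p[:,:2].astype(np.float32))
    mm=p[:,:2].mean(0); ev,V=np.linalg.eigh(np.cov(p[:,:2].T)); ang=np.arctan2(V[1,1],V[0,1])
    print(name,len(p),'mean',mm.round(1),'z',np.percentile(p[:,2],[5,50,95]).round(1),'rect',round(cx,1),round(cy,1),round(w_,1),round(h_,1),round(an,1),'axis',round(ang,3),'sd',(2*ev**.5).round(1))
H,S,V=hsv[...,0].astype(int),hsv[...,1].astype(int),hsv[...,2].astype(int)
blob('tray',(245,215,330,315),(H>100)&(H<128)&(S>120))
blob('mat',(505,210,575,312),(V<60))
blob('bowl',(520,225,570,275),(S<40)&(V>120))
blob('red',(530,245,565,300),((H<8)|(H>172))&(S>150))
for n,a in dict(green=(353,273,380,305),orange=(398,268,424,298),blue=(440,265,467,298)).items():
    blob(n,a,np.ones_like(H,bool),(4,14))
Z=P[...,2]
blob('handle',(372,186,428,208),np.ones_like(H,bool),(38,60))
blob('chest',(320,80,475,200),np.ones_like(H,bool),(72,95))
blob('dfront',(328,165,475,192),np.ones_like(H,bool),(62,74))
for n,p in dict(s1=(285,238),s2=(303,241),s3=(281,251),s4=(301,253),s5=(280,265),s6=(295,266)).items():
    x,y=[int(round(c/1.25)) for c in p]; print(n,im[y,x],P[y-1:y+2,x-1:x+2].reshape(-1,3).mean(0).round(1))
e=lambda x,y:P[int(y/1.25),int(x/1.25)].round(1)
print('table pts',e(450,230),e(350,340),e(600,230))
blob('tub',(590,255,660,318),np.ones_like(H,bool),(15,60))
blob('sander',(455,290,510,348),np.ones_like(H,bool),(14,40))
blob('geode',(540,168,585,212),np.ones_like(H,bool),(14,50))
blob('varnish',(240,175,285,216),np.ones_like(H,bool),(70,110))
blob('plane',(160,210,228,290),np.ones_like(H,bool),(15,130))
blob('marker',(305,305,362,335),np.ones_like(H,bool),(6,25))
E
```

```text
tray 2577 mean [476.3 323.1] z [-0.5  4.4 31.9] rect 479.7 318.9 135.8 221.2 79.0 axis 2.951 sd [ 84.3 131.6]
mat 1947 mean [ 488.2 -341.8] z [-1.5  2.3  9.2] rect 497.5 -347.6 125.7 228.6 88.9 axis -3.123 sd [ 76.3 141.6]
bowl 392 mean [ 535.3 -358.9] z [-0.1  4.2 30.3] rect 524.2 -359.9 85.3 88.0 81.3 axis 1.195 sd [39.3 41.3]
red 155 mean [ 446.2 -341.9] z [69.9 79.2 83.6] rect 446.1 -343.4 16.6 86.3 81.2 axis 2.99 sd [ 8.9 50.5]
green 136 mean [422.1 109. ] z [ 4.4  7.5 11. ] rect 427.7 107.9 66.1 63.7 6.4 axis -2.807 sd [20.9 30.1]
orange 136 mean [435.9  -6.3] z [ 5.   8.1 12. ] rect 432.6 -6.7 47.4 60.5 78.0 axis -2.901 sd [18.9 28.6]
blue 143 mean [ 438.5 -117.8] z [ 4.4  7.3 11.1] rect 442.1 -119.8 60.4 79.9 85.6 axis 2.945 sd [22.2 31.8]
handle 188 mean [667.8  28.4] z [40.8 46.4 51.1] rect 675.5 26.7 41.1 139.1 1.1 axis 1.502 sd [25.6 80.1]
chest 6678 mean [839.8  26. ] z [75.2 78.9 82.5] rect 828.6 24.3 258.0 354.2 0.9 axis 1.596 sd [131.3 202. ]
dfront 549 mean [706.5  20.9] z [63.1 66.8 72.2] rect 717.9 24.1 47.5 352.1 1.6 axis 1.597 sd [ 22.3 202.4]
s1 [130 155 170] [5
[... 232 characters left out ...]
01] [288.4 149.3   2.1] [ 579.6 -518.3    1. ]
tub 501 mean [ 423.9 -555.8] z [17.6 37.6 51. ] rect 425.6 -554.4 110.7 88.5 30.4 axis 1.32 sd [74.3 75.6]
sander 652 mean [ 339.4 -193.5] z [19.1 23.1 26.8] rect 340.1 -194.1 110.2 61.1 39.4 axis -2.446 sd [34.8 63.3]
geode 641 mean [ 680.8 -414.7] z [27.4 33.5 37.4] rect 682.2 -416.3 93.7 94.5 52.1 axis 2.433 sd [47.5 49.1]
varnish 355 mean [663.8 381.6] z [74.5 87.8 92. ] rect 665.6 383.9 64.3 63.9 81.2 axis 0.892 sd [33.7 34.5]
plane 1257 mean [513.9 564.2] z [23.5 49.3 91.3] rect 516.9 572.5 57.3 189.4 54.9 axis 2.575 sd [ 30.2 106.8]
marker 190 mean [336.4 195.2] z [ 7.8 12.9 16.8] rect 337.2 194.7 15.2 128.9 21.1 axis 1.936 sd [ 8.7 75.8]
```

```bash
cat >> h.py <<'E'
def Rt(psi,pitch=0):
    """tool down, tool x at yaw psi; pitch>0 = nose (tool x) tilts down"""
    return (R.from_euler('z',psi)*R.from_euler('y',pitch)*R.from_euler('x',np.pi)).as_matrix()
def plan(*tg,T=None):
    """tg: ((xyz),psi[,pitch]) ... prints turn (units, tool axes) then shift in the turned tool frame"""
    T=pose() if T is None else T
    for t in tg:
        Rg=Rt(*t[1:]); rv=R.from_matrix(T[:3,:3].T@Rg).as_rotvec(degrees=True)/5
        d=Rg.T@(np.array(t[0],float)-T[:3,3])/25
        n=max(1,int(np.ceil(max(abs(rv).max(),abs(d).max()))))
        d0=T[:3,:3].T@(np.array(t[0],float)-T[:3,3])/25
        print('turn',rv.round(2),'shift after',d.round(2),'| shift before',d0.round(2),'rows',n)
        T=np.eye(4);T[:3,:3]=Rg;T[:3,3]=t[0]
E
python3 - <<'E'
from h import *
plan(((600,27,230),1.6))
E
```

```text
turn [ -0.02  -0.02 -14.64] shift after [26.2  16.21  0.  ] | shift before [ 23.1  -20.39   0.05] rows 27
```

Call:
apply_moves:
  increments:
    - {"offset":[0.96,-0.85,0],"turn":[0,0,0]}
    - {"offset":[0.96,-0.85,0],"turn":[0,0,0]}
    - {"offset":[0.96,-0.85,0],"turn":[0,0,0]}
    - {"offset":[0.96,-0.85,0],"turn":[0,0,0]}
    - {"offset":[0.96,-0.85,0],"turn":[0,0,0]}
    - {"offset":[0.96,-0.85,0],"turn":[0,0,0]}
    - {"offset":[0.96,-0.85,0],"turn":[0,0,0]}
    - {"offset":[0.96,-0.85,0],"turn":[0,0,0]}
    - {"offset":[0.96,-0.85,0],"turn":[0,0,0]}
    - {"offset":[0.96,-0.85,0],"turn":[0,0,0]}

```text
time: 0.93
position: [374.7, -360.7, 230.8]
ee_rot: [0.987, 0.161, -0.0, -0.0]
force: [0.3, -0.4, 0.2]
width: 0.999
grip_force: 0.0
```

Call:
apply_moves:
  increments:
    - {"offset":[0.96,-0.85,0],"turn":[0,0,0]}
    - {"offset":[0.96,-0.85,0],"turn":[0,0,0]}
    - {"offset":[0.96,-0.85,0],"turn":[0,0,0]}
    - {"offset":[0.96,-0.85,0],"turn":[0,0,0]}
    - {"offset":[0.96,-0.85,0],"turn":[0,0,0]}
    - {"offset":[0.96,-0.85,0],"turn":[0,0,0]}
    - {"offset":[0.96,-0.85,0],"turn":[0,0,0]}
    - {"offset":[0.96,-0.85,0],"turn":[0,0,0]}
    - {"offset":[0.96,-0.85,0],"turn":[0,0,0]}
    - {"offset":[0.96,-0.85,0],"turn":[0,0,0]}

```text
time: 1.77
position: [534.8, -83.1, 230.9]
ee_rot: [0.987, 0.161, -0.0, -0.0]
force: [1.1, -0.3, 0.6]
width: 0.999
grip_force: 0.0
```

Call:
apply_moves:
  increments:
    - {"offset":[0.96,-0.85,0],"turn":[0,0,0]}
    - {"offset":[0.96,-0.85,0],"turn":[0,0,0]}
    - {"offset":[0.96,-0.85,0],"turn":[0,0,0]}
    - {"offset":[0.96,-0.85,0],"turn":[0,0,0]}
    - {"offset":[0,0,0],"turn":[0,0,-0.98]}
    - {"offset":[0,0,0],"turn":[0,0,-0.98]}
    - {"offset":[0,0,0],"turn":[0,0,-0.98]}
    - {"offset":[0,0,0],"turn":[0,0,-0.98]}
    - {"offset":[0,0,0],"turn":[0,0,-0.98]}

```text
time: 2.52
position: [598.3, 26.5, 230.5]
ee_rot: [0.93, 0.369, -0.001, -0.0]
force: [-0.1, -0.6, -0.6]
width: 1.001
grip_force: 0.0
```

Call:
apply_moves:
  increments:
    - {"offset":[0,0,0],"turn":[0,0,-0.98]}
    - {"offset":[0,0,0],"turn":[0,0,-0.98]}
    - {"offset":[0,0,0],"turn":[0,0,-0.98]}
    - {"offset":[0,0,0],"turn":[0,0,-0.98]}
    - {"offset":[0,0,0],"turn":[0,0,-0.98]}
    - {"offset":[0,0,0],"turn":[0,0,-0.98]}
    - {"offset":[0,0,0],"turn":[0,0,-0.98]}
    - {"offset":[0,0,0],"turn":[0,0,-0.98]}
    - {"offset":[0,0,0],"turn":[0,0,-0.98]}
    - {"offset":[0,0,0],"turn":[0,0,-0.98]}

```text
time: 3.35
position: [598.2, 26.3, 230.6]
ee_rot: [0.693, 0.721, -0.0, -0.001]
force: [-0.4, 0.5, 1.1]
width: 0.998
grip_force: 0.0
```

```bash
python3 - <<'E'
from h import *
s=bot.state();print(s['time'],s['position'],s['qpos'].round(2))
im,P=cam('wrist'); save('w1.png',im); np.save('w1.npy',P)
Z=P[...,2]; Y=P[...,1]; X=P[...,0]
def line(n,q):
    p=P[q]; ev,V=np.linalg.eigh(np.cov(p[:,:2].T)); a=np.arctan2(V[1,1],V[0,1])
    print(n,len(p),p.mean(0).round(1),round(a,4),np.percentile(p[:,0],[1,99]).round(1),np.percentile(p[:,1],[1,99]).round(1))
line('bar',(Z>46)&(Z<52)&(X>620)&(X<690)&(Y>-80)&(Y<120))
line('front',(Z>62)&(Z<73)&(X>660)&(X<750))
line('top',(Z>75)&(Z<85)&(X>660))
E
```

```text
3.35 [598.23226104  26.29756184 230.63998496] [-0.13  0.12  1.77  0.    1.25 -0.16]
bar 1352 [665.3  28.8  48. ] 1.5806 [656.9 688.6] [-38.3  85.8]
front 5461 [706.2  59.   67.1] 1.5877 [694.2 734.7] [-141.   179.2]
top 58338 [820.   35.   79.5] 1.8957 [731.8 944. ] [-137.4  179.1]
```

View pics/w1.png

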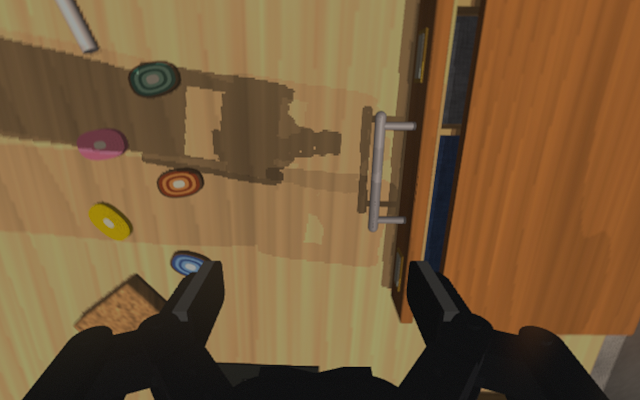

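The wrist picture shows the bar handle at (378,170), the open slot of the drawer at (455,150), and the five slices. I'll fit the edges to get the drawer's yaw and opening.

```bash
python3 - <<'E'
from h import *
P=np.load('w1.npy'); X,Y,Z=P[...,0],P[...,1],P[...,2]
def edge(n,q,y0,y1,lo,hi):
    ys=np.arange(y0,y1,6.); L=[];Hh=[]
    for y in ys:
        p=X[q&(abs(Y-y)<3)]; L.append(np.percentile(p,lo)); Hh.append(np.percentile(p,hi))
    for k,v in(('min',L),('max',Hh)):
        c=np.polyfit(ys,v,1); print(n,k,'x at y=28:',round(np.polyval(c,28),1),'yaw',round(-c[0],4),'resid',np.std(v-np.polyval(c,ys)).round(2))
edge('bar',(Z>46)&(Z<52)&(X>640)&(X<674),-30,80,3,97)
edge('front',(Z>64)&(Z<70)&(X>680)&(X<722),-100,170,3,97)
edge('top',(Z>77)&(Z<83)&(X>690),-100,170,1,99)
q=(Z>40)&(Z<52)&(X>640)&(X<672); print('bar y',np.percentile(Y[q],[.5,99.5]))
# divider & walls seen in the slot
q=(abs(X-723)<4)&(Y>-140)&(Y<190); ys=np.arange(-140,190,3)
print([(int(y),int(np.nanmedian(Z[q&(abs(Y-y)<2)]))) for y in ys if (q&(abs(Y-y)<2)).any()])
E
```

```text
bar min x at y=28: 658.0 yaw 0.0267 resid 0.28
bar max x at y=28: 668.2 yaw 0.0147 resid 2.44
front min x at y=28: 697.8 yaw 0.026 resid 0.16
front max x at y=28: 710.0 yaw -0.0023 resid 3.05
top min x at y=28: 735.6 yaw 0.0656 resid 4.76
top max x at y=28: 905.0 yaw 0.3676 resid 0.3
bar y [-39.59746959  86.81392388]
[(-68, 57), (-65, 57), (-62, 56), (-59, 57), (-56, 57), (-53, 57), (-50, 58), (-47, 58), (-44, 58), (-41, 57), (-38, 57), (-35, 57), (-32, 57), (-29, 57), (-26, 57), (-23, 57), (-20, 57), (-17, 57), (-14, 57), (-11, 56), (-8, 58), (-5, 57), (1, 58), (7, 57), (67, 55), (70, 55), (73, 55), (76, 50), (178, 52), (181, 57), (184, 57)]
```

Call:
apply_moves:
  fingers: 0.26
  increments:
    - {"offset":[-0.06,0.65,0.4],"turn":[0,0,0.15]}
    - {"offset":[0,0.65,0.4],"turn":[0,0,0]}
    - {"offset":[0,0.65,0.4],"turn":[0,0,0]}
    - {"offset":[0,0.65,0.4],"turn":[0,0,0]}
    - {"offset":[0,0,0.7],"turn":[0,0,0]}
    - {"offset":[0,0,0.7],"turn":[0,0,0]}
    - {"offset":[0,0,0.7],"turn":[0,0,0]}
    - {"offset":[0,0,0.7],"turn":[0,0,0]}

```text
time: 4.07
position: [663.3, 26.5, 119.9]
ee_rot: [0.7, 0.714, -0.0, -0.0]
force: [1.0, 0.2, 0.2]
width: 0.26
grip_force: 0.0
```

```bash
python3 - <<'E'
from h import *
plan(((663,24,25),1.597),((538,21,25),1.597))
E
```

```text
turn [-0.01 -0.   -0.07] shift after [-0.1  -0.02  3.8 ] | shift before [-0.1  -0.01  3.8 ] rows 4
turn [0. 0. 0.] shift after [ 0.01 -5.   -0.  ] | shift before [ 0.01 -5.   -0.  ] rows 6
```

Call:
apply_moves:
  increments:
    - {"offset":[-0.02,0,0.76],"turn":[0,0,0]}
    - {"offset":[-0.02,0,0.76],"turn":[0,0,0]}
    - {"offset":[-0.02,0,0.76],"turn":[0,0,0]}
    - {"offset":[-0.02,0,0.76],"turn":[0,0,0]}
    - {"offset":[-0.02,0,0.76],"turn":[0,0,0]}

```text
time: 4.48
position: [663.3, 23.9, 24.9]
ee_rot: [0.7, 0.714, -0.0, -0.0]
force: [0.3, -0.1, 1.9]
width: 0.262
grip_force: 0.5
```

Call:
apply_moves:
  fingers: 0.0
  increments:
    - {"offset":[0,0,0],"turn":[0,0,0]}
    - {"offset":[0,0,0],"turn":[0,0,0]}
    - {"offset":[0,0,0],"turn":[0,0,0]}
    - {"offset":[0,0,0],"turn":[0,0,0]}
    - {"offset":[0,0,0],"turn":[0,0,0]}
    - {"offset":[0,0,0],"turn":[0,0,0]}

```text
time: 4.98
position: [662.7, 23.8, 25.2]
ee_rot: [0.699, 0.715, -0.001, -0.001]
force: [0.8, -0.9, -7.4]
width: 0.105
grip_force: 58.3
```

Call:
apply_moves:
  increments:
    - {"offset":[0,-0.5,0],"turn":[0,0,0]}
    - {"offset":[0,-0.5,0],"turn":[0,0,0]}
    - {"offset":[0,-0.5,0],"turn":[0,0,0]}
    - {"offset":[0,-0.5,0],"turn":[0,0,0]}
    - {"offset":[0,-0.5,0],"turn":[0,0,0]}
    - {"offset":[0,-0.5,0],"turn":[0,0,0]}
    - {"offset":[0,-0.5,0],"turn":[0,0,0]}
    - {"offset":[0,-0.5,0],"turn":[0,0,0]}
    - {"offset":[0,-0.5,0],"turn":[0,0,0]}
    - {"offset":[0,-0.5,0],"turn":[0,0,0]}

```text
time: 5.82
position: [537.1, 20.5, 25.1]
ee_rot: [0.699, 0.715, -0.001, -0.0]
force: [1.3, -4.1, -9.7]
width: 0.102
grip_force: 60.6
```

Call:
apply_moves:
  fingers: 0.26
  increments:
    - {"offset":[0,0,0],"turn":[0,0,0]}
    - {"offset":[0,0,0],"turn":[0,0,0]}
    - {"offset":[0,0,0],"turn":[0,0,0]}
    - {"offset":[0,0,-1],"turn":[0,0,0]}
    - {"offset":[0,0,-1],"turn":[0,0,0]}
    - {"offset":[0,0,-1],"turn":[0,0,0]}
    - {"offset":[0,0,-1],"turn":[0,0,0]}
    - {"offset":[0,0,-1],"turn":[0,0,0]}
    - {"offset":[0,0,-1],"turn":[0,0,0]}
    - {"offset":[0,0,-1],"turn":[0,0,0]}

```text
time: 6.65
position: [540.0, 21.4, 204.3]
ee_rot: [0.699, 0.715, 0.001, 0.001]
force: [-0.1, 0.7, 0.0]
width: 0.263
grip_force: 0.0
```

```bash
python3 - <<'E'
from h import *
s=bot.state();print(s['position'],s['qpos'].round(2))
im,P=cam('wrist'); cv2.imwrite('w2raw.png',im[...,::-1]); np.save('w2.npy',P)
imt,Pt=cam('top'); save('mix2.png',np.vstack([cv2.resize(im,None,fx=.75,fy=.75),cv2.resize(imt[60:300,160:480],(480,360))]),sc=.9)
X,Y,Z=P[...,0],P[...,1],P[...,2]
def edge(n,P,q,y0,y1,lo,hi,ax=0,y=28):
    X,Y=P[...,ax],P[...,1-ax]; ys=np.arange(y0,y1,8.); L=[];Hh=[];yy=[]
    for t in ys:
        p=X[q&(abs(Y-t)<4)]
        if len(p)<3: continue
        yy.append(t);L.append(np.percentile(p,lo)); Hh.append(np.percentile(p,hi))
    for k,v in(('min',L),('max',Hh)):
        c=np.polyfit(yy,v,1); print(n,k,'at',y,':',round(np.polyval(c,y),1),'slope',round(c[0],4),'resid',np.std(v-np.polyval(c,yy)).round(2))
edge('frontT',Pt,(Pt[...,2]>60)&(Pt[...,2]<72)&(Pt[...,0]>540)&(Pt[...,0]<640),-110,160,3,97)
edge('front',P,(Z>62)&(Z<70)&(X>540)&(X<640),-110,160,3,97)
edge('topT',Pt,(Pt[...,2]>74)&(Pt[...,2]<90)&(Pt[...,0]>650),-110,160,1,99)
# cross-section of drawer at x=620..640
for nm,Q in(('w',P),('t',Pt)):
  q=(abs(Q[...,0]-640)<12); print(nm,[(int(y),int(np.nanmedian(Q[...,2][q&(abs(Q[...,1]-y)<2)]))) for y in range(-160,200,4) if (q&(abs(Q[...,1]-y)<2)).any()])
E
```

```text
[540.00824799  21.4064793  204.32359885] [-0.15  0.01  1.94  0.    1.19 -0.17]
frontT min at 28 : 569.5 slope -0.0159 resid 0.98
frontT max at 28 : 582.5 slope -0.03 resid 2.21
front min at 28 : 570.8 slope -0.0419 resid 1.86
front max at 28 : 584.0 slope -0.027 resid 0.19
topT min at 28 : 733.1 slope -0.0162 resid 2.21
topT max at 28 : 952.7 slope -0.0238 resid 1.38
w [(-132, 28), (-128, 22), (-124, 22), (-120, 22), (-116, 22), (-112, 22), (-108, 22), (-104, 22), (-100, 21), (-96, 22), (-92, 22), (-88, 22), (-84, 22), (-80, 22), (-76, 22), (-72, 22), (-68, 22), (-64, 22), (-60, 22), (-56, 22), (-52, 22), (-48, 22), (-44, 22), (-40, 21), (-36, 22), (-32, 22), (-28, 22), (-24, 22), (-20, 22), (-16, 22), (-12, 22), (-8, 22), (-4, 22), (0, 22), (4, 22), (8, 22), (12, 22), (16, 22), (20, 22), (24, 22), (28, 22), (32, 22), (36, 22), (40, 22), (44, 22), (48, 22), (52, 22), (56, 21), (60, 22), (64, 54), (68, 55), (72, 40), (76, 22), (80, 22), (84, 22), (88, 22), (92, 22), (96, 22), (100, 22), (104, 22), (108, 22), (112, 22), (116, 22), (120, 22), (124, 22), (128, 22), (132, 22), (136, 22), (140, 22), (144, 22), (148, 22), (152, 22), (156, 22), (160, 22), (164, 22), (168, 22), (172, 22), (176, 23)]
t [(-160, -2), (-156, 0), (-152, 0), (-148, 0), (-136, 56), (-132, 33), (-128, 23), (-124, 21), (-120, 21), (-116, 22), (-112, 23), (-108, 21), (-104, 20), (-100, 21), (-96, 21), (-92, 21), (-88, 21), (-84, 22), (-80, 21), (-76, 21), (-72, 21), (-68, 23), (-64, 22), (-60, 22), (-56, 22), (-52, 18), (140, 23), (144, 20), (148, 19), (152, 22), (156, 20), (160, 21), (164, 21), (168, 20), (172, 21), (176, 44), (180, 57), (192, -1), (196, 0)]
```

View pics/mix2.png

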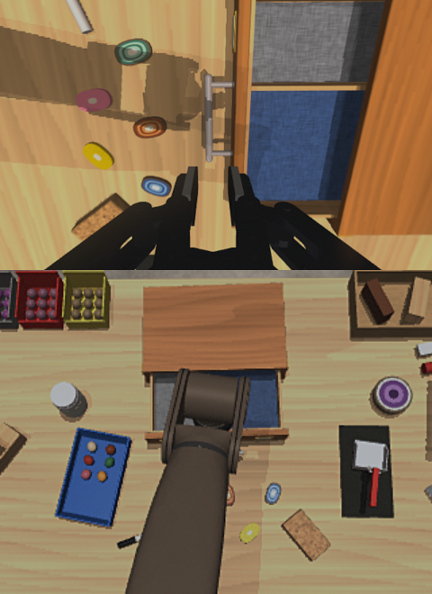

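```bash
python3 - <<'E'
from h import *
plan(((455,-345,220),-0.153))
E
```

```text
turn [ 0.13 -0.12 20.  ] shift after [-1.25 15.01 -0.46] | shift before [-14.56  -3.84  -0.48] rows 21
```

Call:
apply_moves:
  fingers: 1.0
  increments:
    - {"offset":[-0.97,-0.26,-0.03],"turn":[0,0,0]}
    - {"offset":[-0.97,-0.26,-0.03],"turn":[0,0,0]}
    - {"offset":[-0.97,-0.26,-0.03],"turn":[0,0,0]}
    - {"offset":[-0.97,-0.26,-0.03],"turn":[0,0,0]}
    - {"offset":[-0.97,-0.26,-0.03],"turn":[0,0,0]}
    - {"offset":[-0.97,-0.26,-0.03],"turn":[0,0,0]}
    - {"offset":[-0.97,-0.26,-0.03],"turn":[0,0,0]}
    - {"offset":[-0.97,-0.26,-0.03],"turn":[0,0,0]}
    - {"offset":[-0.97,-0.26,-0.03],"turn":[0,0,0]}
    - {"offset":[-0.97,-0.26,-0.03],"turn":[0,0,0]}

```text
time: 7.58
position: [479.2, -223.9, 209.0]
ee_rot: [0.699, 0.715, 0.0, 0.0]
force: [0.2, -0.1, 1.5]
width: 1.0
grip_force: 0.0
```

Call:
apply_moves:
  increments:
    - {"offset":[-0.97,-0.26,-0.03],"turn":[0,0,0]}
    - {"offset":[-0.97,-0.26,-0.03],"turn":[0,0,0]}
    - {"offset":[-0.97,-0.26,-0.03],"turn":[0,0,0]}
    - {"offset":[-0.97,-0.26,-0.03],"turn":[0,0,0]}
    - {"offset":[-0.97,-0.26,-0.03],"turn":[0,0,0]}
    - {"offset":[0,0,0],"turn":[0,0,1]}
    - {"offset":[0,0,0],"turn":[0,0,1]}
    - {"offset":[0,0,0],"turn":[0,0,1]}
    - {"offset":[0,0,0],"turn":[0,0,1]}
    - {"offset":[0,0,0],"turn":[0,0,1]}

```text
time: 8.42
position: [449.7, -345.0, 212.5]
ee_rot: [0.839, 0.545, 0.0, 0.0]
force: [0.7, 0.2, 0.7]
width: 1.004
grip_force: 0.0
```

Call:
apply_moves:
  increments:
    - {"offset":[0,0,0],"turn":[0,0,1]}
    - {"offset":[0,0,0],"turn":[0,0,1]}
    - {"offset":[0,0,0],"turn":[0,0,1]}
    - {"offset":[0,0,0],"turn":[0,0,1]}
    - {"offset":[0,0,0],"turn":[0,0,1]}
    - {"offset":[0,0,0],"turn":[0,0,1]}
    - {"offset":[0,0,0],"turn":[0,0,1]}
    - {"offset":[0,0,0],"turn":[0,0,1]}
    - {"offset":[0,0,0],"turn":[0,0,1]}
    - {"offset":[0,0,0],"turn":[0,0,1]}

```text
time: 9.25
position: [449.8, -344.8, 212.6]
ee_rot: [0.99, 0.139, 0.0, 0.0]
force: [0.1, 0.2, -0.2]
width: 0.997
grip_force: 0.0
```

Call:
apply_moves:
  increments:
    - {"offset":[0,0,0],"turn":[0,0,1]}
    - {"offset":[0,0,0],"turn":[0,0,1]}
    - {"offset":[0,0,0],"turn":[0,0,1]}
    - {"offset":[0,0,0],"turn":[0,0,1]}
    - {"offset":[0,0,0],"turn":[0,0,1]}

```text
time: 9.67
position: [449.8, -344.8, 212.6]
ee_rot: [0.997, -0.078, 0.0, 0.0]
force: [-0.2, -0.3, -0.5]
width: 0.999
grip_force: 0.0
```

```bash
python3 - <<'E'
from h import *
s=bot.state();print(s['position'],s['qpos'].round(2))
im,P=cam('wrist'); save('w3.png',im)
hsv=cv2.cvtColor(im,cv2.COLOR_RGB2HSV).astype(int); H,S,V=hsv[...,0],hsv[...,1],hsv[...,2]
q=((H<8)|(H>172))&(S>140)&(P[...,2]>70)&(P[...,2]<90)
p=P[q]; print(len(p),p.mean(0),cv2.minAreaRect(p[:,:2].astype(np.float32)),np.percentile(p[:,2],[5,50,95]))
q=(S<50)&(V>90)&(P[...,2]>1)&(P[...,2]<40)&(P[...,0]>470)&(P[...,0]<600)&(abs(P[...,1]+357)<60)
p=P[q];print(len(p),p.mean(0),cv2.minAreaRect(p[:,:2].astype(np.float32)),np.percentile(p[:,2],[5,50,95]))
E
```

```text
[ 449.7597438  -344.79757841  212.55016807] [-0.83  0.06  1.86  0.    1.21  0.89]
1462 [ 451.70183178 -343.41827399   80.14310332] ((448.81097412109375, -342.83612060546875), (13.483015060424805, 88.47264099121094), 81.31633758544922) [78.34278965 80.27203221 81.6357617 ]
5808 [ 534.66823484 -355.45938313    7.13498268] ((533.4325561523438, -355.63873291015625), (83.34882354736328, 73.83746337890625), 81.06015014648438) [ 2.8804401   4.27815292 31.32573149]
```

View pics/w3.png

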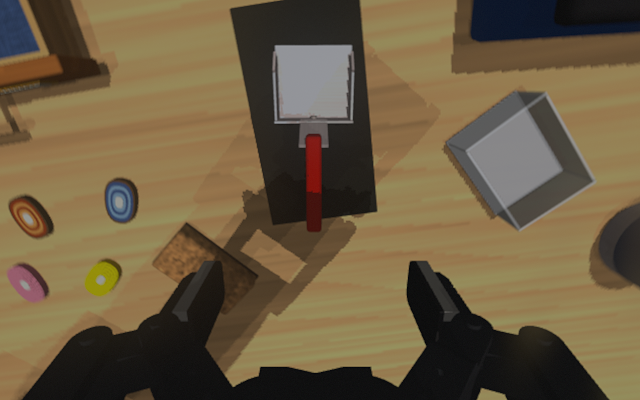

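Scoop on its mat, bowl at (314,82) and red handle at (314,180) in the wrist picture. The handle top measures z = 80, where it should be. I'll descend onto it.

Call:
apply_moves:
  fingers: 0.5
  increments:
    - {"offset":[0.82,0,0.2],"turn":[0,0,0]}
    - {"offset":[0,-0.06,0.9],"turn":[0,0,0]}
    - {"offset":[0,0,0.9],"turn":[0,0,0]}
    - {"offset":[0,0,0.9],"turn":[0,0,0]}

```text
time: 10.05
position: [470.6, -346.6, 139.7]
ee_rot: [0.997, -0.075, 0.001, 0.001]
force: [0.1, 0.3, -0.0]
width: 0.501
grip_force: 0.0
```

```bash
python3 - <<'E'
from h import *
plan(((470.5,-346.2,52),-0.152))
E
```

```text
turn [ 0.01 -0.02  0.02] shift after [-0.01 -0.01  3.51] | shift before [-0.01 -0.02  3.51] rows 4
```

Call:
apply_moves:
  increments:
    - {"offset":[0,0,0.7],"turn":[0,0,0]}
    - {"offset":[0,0,0.7],"turn":[0,0,0]}
    - {"offset":[0,0,0.7],"turn":[0,0,0]}
    - {"offset":[0,0,0.7],"turn":[0,0,0]}
    - {"offset":[0,0,0.7],"turn":[0,0,0]}

```text
time: 10.47
position: [470.2, -346.4, 51.7]
ee_rot: [0.997, -0.075, 0.0, 0.0]
force: [-0.2, -0.1, -0.1]
width: 0.502
grip_force: 0.0
```

Call:
apply_moves:
  fingers: 0.0
  increments:
    - {"offset":[0,0,0],"turn":[0,0,0]}
    - {"offset":[0,0,0],"turn":[0,0,0]}
    - {"offset":[0,0,0],"turn":[0,0,0]}
    - {"offset":[0,0,0],"turn":[0,0,0]}
    - {"offset":[0,0,0],"turn":[0,0,0]}
    - {"offset":[0,0,0],"turn":[0,0,0]}
    - {"offset":[0,0,0],"turn":[0,0,0]}
    - {"offset":[0,0,0],"turn":[0,0,0]}

```text
time: 11.13
position: [469.7, -346.3, 52.9]
ee_rot: [0.997, -0.076, 0.0, 0.0]
force: [0.4, -0.8, -1.7]
width: 0.145
grip_force: 61.8
```

Call:
apply_moves:
  increments:
    - {"offset":[0,0,-0.5],"turn":[0,0,0]}
    - {"offset":[0,0,-0.7],"turn":[0,0,0]}
    - {"offset":[0,0,-0.9],"turn":[0,0,0]}
    - {"offset":[0,0,-1],"turn":[0,0,0]}
    - {"offset":[0,0,-1],"turn":[0,0,0]}
    - {"offset":[0,0,-1],"turn":[0,0,0]}
    - {"offset":[0,0,-0.9],"turn":[0,0,0]}

```text
time: 11.72
position: [469.8, -346.4, 205.5]
ee_rot: [0.997, -0.076, 0.001, 0.001]
force: [0.4, -1.0, -1.9]
width: 0.151
grip_force: 61.8
```

```bash
python3 - <<'E'
from h import *
plan(((400,240,190),-0.192))
im,P=cam('wrist'); save('w4.png',im,sc=.8)
hsv=cv2.cvtColor(im,cv2.COLOR_RGB2HSV).astype(int); H,S,V=hsv[...,0],hsv[...,1],hsv[...,2]
T=pose(); Q=(P-T[:3,3])@T[:3,:3]; # tool frame
q=((H<8)|(H>172))&(S>140)&(Q[...,2]<0); p=Q[q]; print('handle tool',len(p),p.mean(0).round(1),cv2.minAreaRect(p[:,:2].astype(np.float32)))
q=(S<60)&(V>80)&(Q[...,0]>20)&(Q[...,0]<115)&(abs(Q[...,1])<45)&(Q[...,2]>0)&(Q[...,2]<80)&((Q[...,2]>44)); p=Q[q]
print('bowl tool',len(p),p.mean(0).round(1),cv2.minAreaRect(p[:,:2].astype(np.float32)))
c=np.linalg.lstsq(np.c_[p[:,:2],np.ones(len(p))],p[:,2],rcond=None)[0]; print('bowl plane z=',c.round(3), 'at 65:',c@[65,0,1])
E
```

```text
turn [ 0.01 -0.02  0.45] shift after [ -7.22 -22.49   0.62] | shift before [ -6.33 -22.76   0.58] rows 23
handle tool 4323 [ -4.8  -1.8 -20.9] ((-11.05339241027832, -2.043288230895996), (14.632444381713867, 65.22325134277344), 89.88380432128906)
bowl tool 15602 [65.5 -2.8 54.7] ((62.88442611694336, -2.0837860107421875), (76.02552032470703, 70.1104507446289), 89.96419525146484)
bowl plane z= [9.0000e-03 6.0000e-03 5.4177e+01] at 65: 54.748888903420145
```

View pics/w4.png

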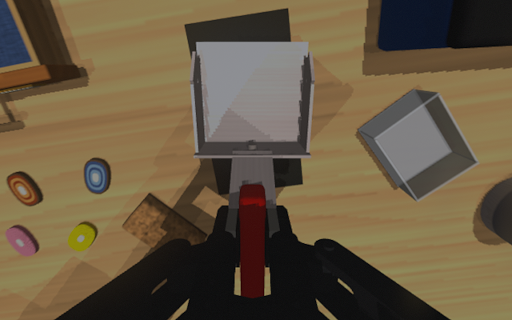

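```bash
python3 - <<'E'
from h import *
T=pose()
for n in('top','scene'):
    im,P=cam(n); Q=(P-T[:3,3])@T[:3,:3]
    q=(abs(Q[...,0]-70)<20)&(abs(Q[...,1])<25)&(Q[...,2]>30)&(Q[...,2]<80)
    print(n,q.sum(),np.percentile(Q[...,2][q],[10,50,90]).round(1))
im,P=cam('wrist'); q=(P[...,2]<15)&(P[...,0]<520)&(P[...,1]>-300)&(P[...,1]<-230)
print('bench z',np.percentile(P[...,2][q],[10,50,90]))
E
```

```text
top 182 [46.9 49.  51.8]
scene 59 [47.2 50.6 52.4]
bench z [-1.22738911 -0.25229435  1.9223869 ]
```

```bash
cat >> h.py <<'E'
TR=(479.7,318.9,-0.192)
def trayxy(p):
    c,s=np.cos(TR[2]),np.sin(TR[2]); d=np.asarray(p)[...,:2]-TR[:2]; return np.stack([d[...,0]*c+d[...,1]*s,-d[...,0]*s+d[...,1]*c],-1)
def stones(n='top'):
    im,P=cam(n); t=trayxy(P); hsv=cv2.cvtColor(im,cv2.COLOR_RGB2HSV).astype(int)
    blue=(hsv[...,0]>100)&(hsv[...,0]<128)&(hsv[...,1]>110)
    q=(abs(t[...,0])<104)&(abs(t[...,1])<60)&~blue&(P[...,2]>5)
    k,l,st,_=cv2.connectedComponentsWithStats(cv2.morphologyEx(q.astype(np.uint8),cv2.MORPH_OPEN,np.ones((2,2))))
    for i in range(1,k):
        m=l==i
        if m.sum()>12: print(m.sum(),'tray xy',t[m].mean(0).round(1),'x',np.percentile(t[m][:,0],[2,98]).round(0),'y',np.percentile(t[m][:,1],[2,98]).round(0),'z',np.percentile(P[m][:,2],90).round(1),im[m].mean(0).astype(int))
    return im,P,t
E
python3 - <<'E'
from h import *
im,P,t=stones()
Z=P[...,2]; hsv=cv2.cvtColor(im,cv2.COLOR_RGB2HSV).astype(int)
q=(hsv[...,0]>100)&(hsv[...,0]<128)&(hsv[...,1]>110)&(Z>24)&(Z<40)&(abs(t[...,0])<130)&(abs(t[...,1])<85)
p=P[q];print(len(p),cv2.minAreaRect(p[:,:2].astype(np.float32)))
E
```

```text
40 tray xy [70.1 21.6] x [60. 81.] y [15. 29.] z 21.5 [121 110  99]
40 tray xy [ 70.7 -25.4] x [61. 81.] y [-33. -17.] z 21.2 [68 41 39]
44 tray xy [35.2 21.5] x [25. 46.] y [14. 31.] z 19.8 [92 41 44]
36 tray xy [ 40.6 -30.2] x [31. 52.] y [-36. -24.] z 20.7 [37 66 53]
41 tray xy [-0.6 19.7] x [-10.   9.] y [12. 28.] z 22.3 [102  61  75]
44 tray xy [  2.1 -20.7] x [-8. 13.] y [-28. -11.] z 20.6 [119  88  59]
431 ((479.57208251953125, 318.95965576171875), (136.42091369628906, 220.9662322998047), 79.053955078125)
```

```bash
python3 - <<'E'
from h import *
plan(((470,150,190),-0.152),((356.8,321.4,130),-0.191,0.035))
E
```

```text
turn [-0.01  0.02 -0.01] shift after [ -2.96 -19.6    0.45] | shift before [ -2.98 -19.6    0.48] rows 20
turn [ 0.01 -0.4   0.45] shift after [-5.66 -5.87  2.6 ] | shift before [-5.51 -6.09  2.4 ] rows 6
```

Call:
apply_moves:
  increments:
    - {"offset":[-0.15,-0.5,0.02],"turn":[0,0,0]}
    - {"offset":[-0.15,-0.98,0.02],"turn":[0,0,0]}
    - {"offset":[-0.15,-0.98,0.02],"turn":[0,0,0]}
    - {"offset":[-0.15,-0.98,0.02],"turn":[0,0,0]}
    - {"offset":[-0.15,-0.98,0.02],"turn":[0,0,0]}
    - {"offset":[-0.15,-0.98,0.02],"turn":[0,0,0]}
    - {"offset":[-0.15,-0.98,0.02],"turn":[0,0,0]}
    - {"offset":[-0.15,-0.98,0.02],"turn":[0,0,0]}
    - {"offset":[-0.15,-0.98,0.02],"turn":[0,0,0]}
    - {"offset":[-0.15,-0.98,0.02],"turn":[0,0,0]}

```text
time: 12.8
position: [466.3, -107.8, 195.2]
ee_rot: [0.997, -0.076, -0.002, -0.001]
force: [0.4, 0.7, -1.1]
width: 0.153
grip_force: 61.8
```

Call:
apply_moves:
  increments:
    - {"offset":[-0.15,-0.98,0.02],"turn":[0,0,0]}
    - {"offset":[-0.15,-0.98,0.02],"turn":[0,0,0]}
    - {"offset":[-0.15,-0.98,0.02],"turn":[0,0,0]}
    - {"offset":[-0.15,-0.98,0.02],"turn":[0,0,0]}
    - {"offset":[-0.15,-0.98,0.02],"turn":[0,0,0]}
    - {"offset":[-0.15,-0.98,0.02],"turn":[0,0,0]}
    - {"offset":[-0.15,-0.98,0.02],"turn":[0,0,0]}
    - {"offset":[-0.15,-0.98,0.02],"turn":[0,0,0]}
    - {"offset":[-0.15,-0.98,0.02],"turn":[0,0,0]}
    - {"offset":[-0.15,-0.98,0.02],"turn":[0,0,0]}

```text
time: 13.63
position: [466.1, 139.2, 190.3]
ee_rot: [0.997, -0.076, -0.002, 0.0]
force: [-0.7, 0.8, -1.6]
width: 0.151
grip_force: 61.8
```

Call:
apply_moves:
  increments:
    - {"offset":[-0.7,-0.8,0.3],"turn":[0,0,0.1]}
    - {"offset":[-0.8,-0.8,0.3],"turn":[0,0,0.1]}
    - {"offset":[-0.8,-0.8,0.3],"turn":[0,0,0.1]}
    - {"offset":[-0.8,-0.8,0.3],"turn":[0,0,0.1]}
    - {"offset":[-0.8,-0.8,0.3],"turn":[0,-0.1,0.05]}
    - {"offset":[-0.8,-0.8,0.3],"turn":[0,-0.1,0]}
    - {"offset":[-0.6,-0.7,0.3],"turn":[0,-0.1,0]}
    - {"offset":[0,0,0],"turn":[0,-0.1,0]}

```text
time: 14.3
position: [356.5, 297.7, 136.8]
ee_rot: [0.995, -0.094, -0.021, -0.0]
force: [-0.1, 0.5, -2.2]
width: 0.15
grip_force: 61.8
```

```bash
python3 - <<'E'
from h import *
s=bot.state();print(s['position'],s['qpos'].round(2),s['force'])
plan(((356.8,321.4,75),-0.191,0.035))
E
```

```text
[356.50500176 297.68781667 136.78920733] [ 0.46 -0.07  2.14  0.03  1.1   2.21] [-0.14799548  0.48769314 -2.21017452]
turn [0.04 0.09 0.03] shift after [-0.08 -0.93  2.48] | shift before [-0.06 -0.94  2.47] rows 3
```

Call:
apply_moves:
  increments:
    - {"offset":[-0.04,-0.47,0.5],"turn":[0,0,0]}
    - {"offset":[-0.04,-0.47,0.5],"turn":[0,0,0]}
    - {"offset":[0,0,0.5],"turn":[0,0,0]}
    - {"offset":[0,0,0.5],"turn":[0,0,0]}
    - {"offset":[0,0,0.48],"turn":[0,0,0]}
    - {"offset":[0,0,0],"turn":[0,0,0]}

```text
time: 14.8
position: [359.9, 318.9, 75.2]
ee_rot: [0.995, -0.096, -0.02, -0.0]
force: [-0.3, 0.7, -2.5]
width: 0.152
grip_force: 61.7
```

Call:
apply_moves:
  increments:
    - {"offset":[0,0,0.1],"turn":[0,0,0]}
    - {"offset":[0,0,0.1],"turn":[0,0,0]}
    - {"offset":[0,0,0.1],"turn":[0,0,0]}
    - {"offset":[0,0,0.08],"turn":[0,0,0]}
    - {"offset":[0,0,0],"turn":[0,0,0]}

```text
time: 15.22
position: [361.7, 320.0, 69.0]
ee_rot: [0.995, -0.096, -0.018, -0.002]
force: [0.9, 0.4, -1.5]
width: 0.154
grip_force: 61.8
```

```bash
python3 - <<'E'
from h import *
T=pose(); s=bot.state(); print(s['position'],s['force'])
lip=T[:3,:3]@[101,0,49.9]+T[:3,3]; print('lip',lip,trayxy(lip)); print('tcp tray',trayxy(T[:3,3]), R.from_matrix(T[:3,:3]).as_euler('ZYX'))
im,P=cam('wrist'); save('w5.png',im)
E
```

```text
[361.68730893 319.97047114  69.02407524] [ 0.91014227  0.40541814 -1.46349682]
lip [459.03753981 301.00222346  15.59984733] [-16.86747936 -21.51175972]
tcp tray [-116.04842519  -21.46867886] [-0.19227102  0.03520681  3.14126798]
```

View pics/w5.png

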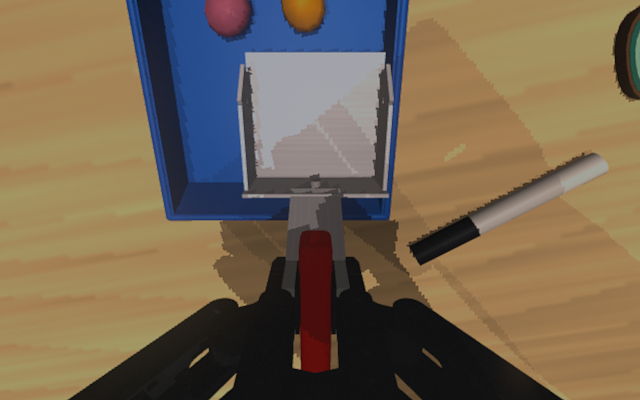

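Call:
apply_moves:
  increments:
    - {"offset":[0,0,0],"turn":[0,0,0]}
    - {"offset":[0,0,0.08],"turn":[0,0,0]}
    - {"offset":[0,0,0],"turn":[0,0,0]}

```text
time: 15.52
position: [361.7, 320.1, 67.0]
ee_rot: [0.995, -0.096, -0.017, -0.002]
force: [-0.2, -0.8, -1.5]
width: 0.154
grip_force: 61.8
```

```bash
python3 - <<'E'
from h import *
s=bot.state(); print(s['position'],s['force'],s['ft_torque'],s['qpos'].round(3),s['effort'].round(1))
E
```

```text
[361.70421336 320.14814733  67.03216407] [-0.18936988 -0.77071509 -1.53404614] [-0.01116786  0.05976536  0.06344824] [0.502 0.083 2.144 0.028 0.942 2.249] [ -0.  -28.1 -24.9   0.   -0.   -0. ]
```

Call:
apply_moves:
  increments:
    - {"offset":[-0.1,0,0.06],"turn":[0,0,0]}
    - {"offset":[0,0,0.06],"turn":[0,0,0]}
    - {"offset":[0,0,0],"turn":[0,0,0]}

```text
time: 15.77
position: [358.7, 320.5, 63.8]
ee_rot: [0.995, -0.096, -0.018, -0.001]
force: [-0.4, -0.2, -2.8]
width: 0.149
grip_force: 61.8
```

Call:
apply_moves:
  increments:
    - {"offset":[0,0,0.06],"turn":[0,0,0]}
    - {"offset":[0,0,0.06],"turn":[0,0,0]}
    - {"offset":[0,0,0],"turn":[0,0,0]}

```text
time: 16.02
position: [358.9, 320.6, 60.9]
ee_rot: [0.995, -0.096, -0.018, -0.001]
force: [-0.3, -0.3, -2.3]
width: 0.152
grip_force: 61.8
```

Call:
apply_moves:
  increments:
    - {"offset":[0,0,0.05],"turn":[0,0,0]}
    - {"offset":[0,0,0.05],"turn":[0,0,0]}
    - {"offset":[0,0,0],"turn":[0,0,0]}

```text
time: 16.27
position: [358.8, 320.6, 58.4]
ee_rot: [0.995, -0.096, -0.018, -0.002]
force: [0.7, 0.9, -1.7]
width: 0.152
grip_force: 61.8
```

Call:
apply_moves:
  increments:
    - {"offset":[0,0,0.05],"turn":[0,0,0]}
    - {"offset":[0,0,0],"turn":[0,0,0]}

```text
time: 16.43
position: [358.9, 320.7, 57.3]
ee_rot: [0.995, -0.096, -0.017, -0.002]
force: [-0.1, -0.6, -1.6]
width: 0.154
grip_force: 61.8
```

Call:
apply_moves:
  increments:
    - {"offset":[0,0,0.04],"turn":[0,0,0]}
    - {"offset":[0,0,0],"turn":[0,0,0]}

```text
time: 16.6
position: [359.0, 320.9, 56.8]
ee_rot: [0.995, -0.096, -0.017, -0.002]
force: [-1.3, -0.5, 1.8]
width: 0.155
grip_force: 62.3
```

```bash
python3 - <<'E'
from h import *
T=pose(); s=bot.state(); print(s['position'],s['force'])
lip=T[:3,:3]@[101,0,49.9]+T[:3,3]; print('lip',lip,trayxy(lip))
c,sn=np.cos(-.191),np.sin(-.191)
def W(x,y): return np.array([479.6+x*c-y*sn,318.9+x*sn+y*c])
w=W(95-101,-21); plan(((w[0],w[1],T[2,3]),-0.191,0.035))
E
```

```text
[359.00392762 320.87907252  56.83534177] [-1.28257923 -0.45558704  1.8350243 ]
lip [456.37627606 301.947101     3.43856084] [-19.66014512 -21.09207379]
turn [-0.   -0.   -0.01] shift after [ 4.51  0.   -0.16] | shift before [ 4.51 -0.   -0.16] rows 5
```

Call:
apply_moves:
  increments:
    - {"offset":[0.33,0,-0.012],"turn":[0,0,0]}
    - {"offset":[0.33,0,-0.012],"turn":[0,0,0]}
    - {"offset":[0.33,0,-0.012],"turn":[0,0,0]}
    - {"offset":[0.33,0,-0.012],"turn":[0,0,0]}
    - {"offset":[0.33,0,-0.012],"turn":[0,0,0]}
    - {"offset":[0.33,0,-0.012],"turn":[0,0,0]}
    - {"offset":[0.33,0,-0.012],"turn":[0,0,0]}
    - {"offset":[0.33,0,-0.012],"turn":[0,0,0]}
    - {"offset":[0.33,0,-0.012],"turn":[0,0,0]}
    - {"offset":[0.33,0,-0.012],"turn":[0,0,0]}

```text
time: 17.43
position: [440.7, 304.8, 56.7]
ee_rot: [0.995, -0.096, -0.018, -0.002]
force: [-3.5, 1.0, 4.4]
width: 0.152
grip_force: 62.5
```

Call:
apply_moves:
  increments:
    - {"offset":[0.33,0,-0.012],"turn":[0,0,0]}
    - {"offset":[0.33,0,-0.012],"turn":[0,0,0]}
    - {"offset":[0.33,0,-0.012],"turn":[0,0,0]}
    - {"offset":[0.1,0,0],"turn":[0,0,0]}

```text
time: 17.77
position: [468.4, 299.5, 56.7]
ee_rot: [0.995, -0.096, -0.017, -0.002]
force: [-3.8, 0.4, 3.9]
width: 0.151
grip_force: 62.4
```

```bash
python3 - <<'E'
from h import *
T=pose(); s=bot.state(); print(s['position'],s['force'])
lip=T[:3,:3]@[101,0,49.9]+T[:3,3]; print('lip',lip,trayxy(lip))
im,P=cam('wrist'); save('w6.png',im)
E
```

```text
[468.3507609  299.47422468  56.66609414] [-3.80346757  0.44832215  3.88722617]
lip [565.78513286 280.49312338   3.40005472] [ 91.83217726 -21.27415075]
```

View pics/w6.png

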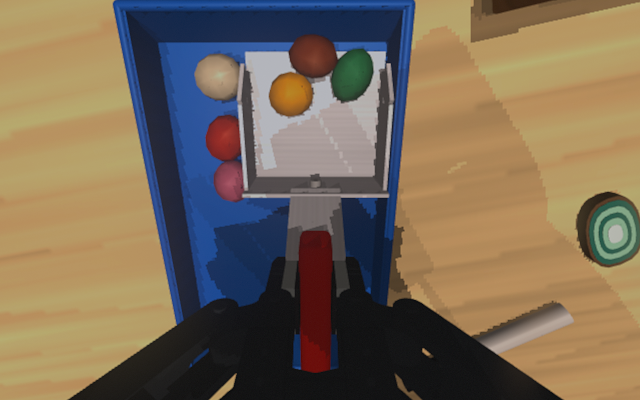

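Call:
apply_moves:
  increments:
    - {"offset":[0.12,0,0],"turn":[0,0,0]}
    - {"offset":[0,0,0],"turn":[0,0.4,0]}
    - {"offset":[-0.08,0,0],"turn":[0,0.7,0]}
    - {"offset":[-0.12,0,0],"turn":[0,0.8,0]}
    - {"offset":[-0.12,0,-0.1],"turn":[0,0.8,0]}
    - {"offset":[-0.12,0,-0.2],"turn":[0,0.8,0]}
    - {"offset":[-0.12,0,-0.2],"turn":[0,0.8,0]}
    - {"offset":[0,0,-0.3],"turn":[0,0.8,0]}
    - {"offset":[0,0,-0.3],"turn":[0,0.8,0]}

```text
time: 18.57
position: [447.2, 302.9, 79.5]
ee_rot: [0.967, -0.093, 0.237, 0.023]
force: [0.5, -0.2, -1.8]
width: 0.156
grip_force: 61.8
```

Call:
apply_moves:
  increments:
    - {"offset":[0,0,-0.5],"turn":[0,0,0]}
    - {"offset":[0,0,-0.7],"turn":[0,0,0]}
    - {"offset":[0,0,-0.8],"turn":[0,0,0]}
    - {"offset":[0,0,-0.8],"turn":[0,0,0]}
    - {"offset":[0,0,-0.7],"turn":[0,0,0]}
    - {"offset":[0,0,-0.5],"turn":[0,0,0]}

```text
time: 19.07
position: [402.1, 312.2, 169.6]
ee_rot: [0.967, -0.093, 0.237, 0.022]
force: [0.4, -0.0, -2.9]
width: 0.15
grip_force: 61.9
```

```bash
python3 - <<'E'
from h import *
s=bot.state(); print(s['position'],s['qpos'].round(2),s['force'],R.from_matrix(pose()[:3,:3]).as_euler('ZYX'))
im,P=cam('wrist'); 
# colours inside the bowl
T=pose(); Q=(P-T[:3,3])@T[:3,:3]; hsv=cv2.cvtColor(im,cv2.COLOR_RGB2HSV).astype(int)
m=(hsv[...,1]>90)&(Q[...,0]>22)&(Q[...,0]<105)&(abs(Q[...,1])<42)&(Q[...,2]>15)&(Q[...,2]<60)
k,l,st,c=cv2.connectedComponentsWithStats(m.astype(np.uint8)); print([(st[i,4],Q[l==i].mean(0).round(0)[:2],hsv[l==i].mean(0).astype(int)) for i in range(1,k) if st[i,4]>100])
stones()
# drop: stone bay (568,121), lip at compartment x about 75
from math import *
E
```

```text
[402.10515167 312.22630113 169.57650792] [ 0.63 -0.15  2.21 -0.49  0.8   2.68] [ 0.40149564 -0.0079507  -2.93319514] [-0.19148937 -0.47996136 -3.1411053 ]
[(np.int32(2660), array([52., -4.]), array([ 10, 163,  90])), (np.int32(991), array([44., 17.]), array([ 65, 111,  65]))]
44 tray xy [74.6 22.7] x [66. 84.] y [14. 33.] z 22.3 [113 104  96]
1126 tray xy [nan nan] x [nan nan] y [nan nan] z nan [102  93  90]
```

```bash
python3 - <<'E'
from h import *
plan(((510,121,200),-0.191,-0.48),((510,121,200),0.026,-0.48),((586,121.6,160),0.026,-0.25),((586,121.6,150),0.026,0.61))
E
```

```text
turn [-0.03 -0.03 -0.01] shift after [5.57 6.72 1.57] | shift before [5.57 6.72 1.57] rows 7
turn [ 1.15 -0.   -2.21] shift after [0. 0. 0.] | shift before [0. 0. 0.] rows 3
turn [-0.   -2.64 -0.  ] shift after [2.55 0.06 2.3 ] | shift before [1.96 0.06 2.82] rows 3
turn [-0.   -9.85 -0.  ] shift after [ 0.23 -0.    0.33] | shift before [-0.1  -0.    0.39] rows 10
```

Call:
apply_moves:
  increments:
    - {"offset":[0.3,0.4,0.1],"turn":[0,0,0]}
    - {"offset":[0.55,0.67,0.16],"turn":[0,0,0]}
    - {"offset":[0.55,0.67,0.16],"turn":[0,0,0]}
    - {"offset":[0.55,0.67,0.16],"turn":[0,0,0]}
    - {"offset":[0.55,0.67,0.16],"turn":[0,0,0]}
    - {"offset":[0.55,0.67,0.16],"turn":[0,0,0]}
    - {"offset":[0.55,0.67,0.16],"turn":[0,0,0]}
    - {"offset":[0.55,0.67,0.16],"turn":[0,0,0]}
    - {"offset":[0.55,0.67,0.16],"turn":[0,0,0]}
    - {"offset":[0.55,0.67,0.16],"turn":[0,0,0]}

```text
time: 20.0
position: [503.4, 127.1, 193.5]
ee_rot: [0.967, -0.093, 0.235, 0.024]
force: [0.7, 0.6, -2.8]
width: 0.153
grip_force: 61.8
```

Call:
apply_moves:
  increments:
    - {"offset":[0.3,0.3,0.06],"turn":[0,0,0]}
    - {"offset":[0,0,0],"turn":[0.23,0,-0.44]}
    - {"offset":[0,0,0],"turn":[0.23,0,-0.44]}
    - {"offset":[0,0,0],"turn":[0.23,0,-0.44]}
    - {"offset":[0,0,0],"turn":[0.23,0,-0.44]}
    - {"offset":[0,0,0],"turn":[0.23,0,-0.44]}

```text
time: 20.5
position: [508.7, 119.2, 195.2]
ee_rot: [0.972, 0.013, 0.236, -0.003]
force: [0.2, -0.1, -2.5]
width: 0.154
grip_force: 61.8
```

```bash
python3 - <<'E'
from h import *
s=bot.state(); print(s['position'],s['qpos'].round(2),s['force'],R.from_matrix(pose()[:3,:3]).as_euler('ZYX'))
plan(((586,121.6,165),0.026,-0.48),((586,121.6,165),0.026,0),((586,121.6,150),0.026,0.61))
E
```

```text
[508.69548313 119.23521278 195.23612847] [ 0.04 -0.27  2.25 -0.01  0.68  1.59] [ 0.19356424 -0.11088177 -2.51584879] [ 0.02639849 -0.47601253  3.14072036]
turn [0.01 0.05 0.  ] shift after [ 2.19 -0.01  2.5 ] | shift before [ 2.2  -0.02  2.49] rows 3
turn [-0.  -5.5 -0. ] shift after [0. 0. 0.] | shift before [0. 0. 0.] rows 6
turn [-0.   -6.99 -0.  ] shift after [ 0.34 -0.    0.49] | shift before [ 0.  -0.   0.6] rows 7
```

Call:
apply_moves:
  increments:
    - {"offset":[0.4,0,0.5],"turn":[0,0,0]}
    - {"offset":[0.6,0,0.66],"turn":[0,0,0]}
    - {"offset":[0.6,0,0.66],"turn":[0,0,0]}
    - {"offset":[0.6,0,0.66],"turn":[0,0,0]}
    - {"offset":[0,0,0],"turn":[0,-0.7,0]}
    - {"offset":[0,0,0],"turn":[0,-0.8,0]}
    - {"offset":[0,0,0],"turn":[0,-0.8,0]}
    - {"offset":[0,0,0],"turn":[0,-0.8,0]}
    - {"offset":[0,0,0],"turn":[0,-0.8,0]}
    - {"offset":[0,0,0],"turn":[0,-0.8,0]}

```text
time: 21.33
position: [586.5, 121.1, 166.0]
ee_rot: [0.999, 0.012, 0.032, 0.0]
force: [0.2, 0.0, -2.2]
width: 0.153
grip_force: 61.8
```

Call:
apply_moves:
  increments:
    - {"offset":[0,0,0.12],"turn":[0,-0.8,0]}
    - {"offset":[0,0,0.12],"turn":[0,-0.8,0]}
    - {"offset":[0.1,0,0.12],"turn":[0,-0.8,0]}
    - {"offset":[0.1,0,0.12],"turn":[0,-0.8,0]}
    - {"offset":[0.1,0,0.1],"turn":[0,-0.8,0]}
    - {"offset":[0,0,0],"turn":[0,-0.8,0]}
    - {"offset":[0,0,0],"turn":[0,-0.8,0]}
    - {"offset":[0,0,0],"turn":[0,-0.8,0]}
    - {"offset":[0,0,0],"turn":[0,-0.8,0]}
    - {"offset":[0,0,0],"turn":[0,0,0]}

```text
time: 22.17
position: [593.7, 121.0, 148.4]
ee_rot: [0.961, 0.011, -0.278, 0.004]
force: [-1.0, 0.2, -2.2]
width: 0.151
grip_force: 61.8
```

Call:
apply_moves:
  increments:
    - {"offset":[0,0,0],"turn":[0,0,0]}
    - {"offset":[0,0,0],"turn":[0,0,0]}
    - {"offset":[0,0,0],"turn":[0,0,0]}
    - {"offset":[0,0,0],"turn":[0,0,0]}

```text
time: 22.5
position: [593.4, 122.1, 153.3]
ee_rot: [0.961, 0.012, -0.275, 0.003]
force: [-0.2, -0.3, -0.2]
width: 0.153
grip_force: 61.8
```

```bash
python3 - <<'E'
from h import *
s=bot.state(); print(s['position'],s['qpos'].round(2),s['force'],R.from_matrix(pose()[:3,:3]).as_euler('ZYX'))
T=pose();print(T[:3,:3]@[101,0,49.9]+T[:3,3])
im,P=cam('wrist'); save('w7.png',im,sc=.7)
E
```

```text
[593.35751211 122.07424701 153.3176943 ] [0.03 0.52 1.49 0.   1.69 1.58] [-0.18775393 -0.28263007 -0.23966311] [ 0.02477803  0.55682159 -3.14141586]
[652.71024371 123.55401662  57.57808112]
```

View pics/w7.png

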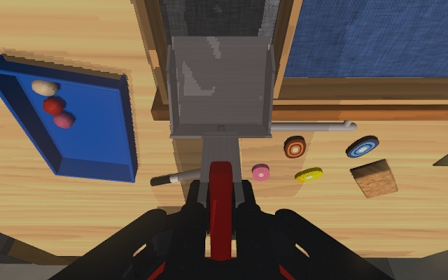

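```bash
python3 - <<'E'
from h import *
plan(((560,118,210),0.025,0.557),((560,118,210),0.025,0.0))
im,P,t=stones()
save('t7.png',im,(150,60,420,300),2.5)
E
```

```text
turn [-0. -0. -0.] shift after [-2.33  0.13 -1.21] | shift before [-2.33  0.13 -1.21] rows 3
turn [0.   6.38 0.  ] shift after [0. 0. 0.] | shift before [0. 0. 0.] rows 7
44 tray xy [74.7 22.9] x [66. 85.] y [15. 33.] z 21.3 [121 112 102]
40 tray xy [43.5 23.6] x [34. 54.] y [17. 32.] z 21.0 [95 41 42]
40 tray xy [16.4 19.4] x [ 8. 27.] y [12. 28.] z 20.3 [107  63  75]
```

View pics/t7.png

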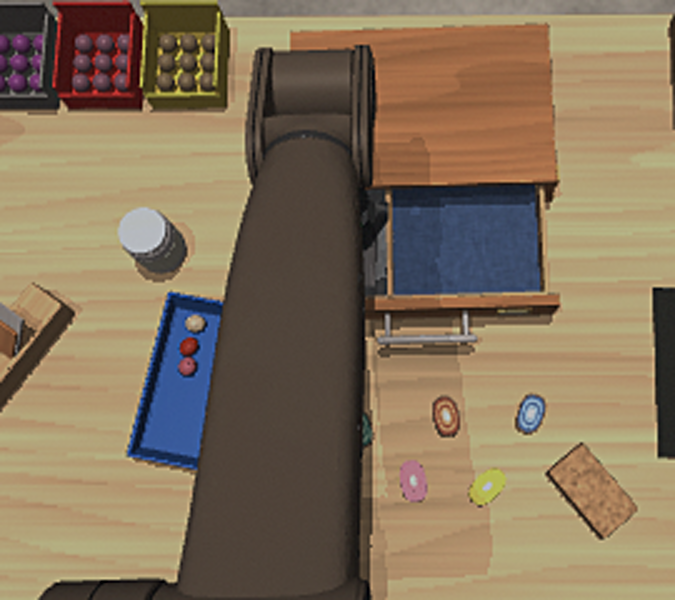

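The top view shows only cream (195,323), red (188,346) and pink (187,366) left in the tray, so the scoop is empty. Back for pass two.

Call:
apply_moves:
  increments:
    - {"offset":[-0.6,0,-0.3],"turn":[0,0,0]}
    - {"offset":[-0.6,0.06,-0.3],"turn":[0,0,0]}
    - {"offset":[-0.6,0.06,-0.3],"turn":[0,0,0]}
    - {"offset":[-0.6,0,-0.3],"turn":[0,0,0]}
    - {"offset":[0,0,0],"turn":[0,1,0]}
    - {"offset":[0,0,0],"turn":[0,1,0]}
    - {"offset":[0,0,0],"turn":[0,1,0]}
    - {"offset":[0,0,0],"turn":[0,1,0]}
    - {"offset":[0,0,0],"turn":[0,1,0]}
    - {"offset":[0,0,0],"turn":[0,1,0]}

```text
time: 23.43
position: [558.5, 118.3, 211.2]
ee_rot: [1.0, 0.012, -0.015, 0.0]
force: [0.3, -0.3, -2.1]
width: 0.151
grip_force: 61.8
```

```bash
python3 - <<'E'
from h import *
s=bot.state(); print(s['position'],R.from_matrix(pose()[:3,:3]).as_euler('ZYX'))
plan(((374.6,360.6,130),0.025,0.035),((374.6,360.6,130),-0.191,0.035))
im,P=cam('wrist'); save('w8.png',im)
# stones in bay: z between 26 and 45 inside compartment
b=np.array([568,121]); c,sn=np.cos(.026),np.sin(.026); d=P[...,:2]-b; bx=d[...,0]*c+d[...,1]*sn; by=-d[...,0]*sn+d[...,1]*c
m=(bx>24)&(bx<216)&(abs(by)<50)&(P[...,2]>29)&(P[...,2]<50)
k,l,st,_=cv2.connectedComponentsWithStats(m.astype(np.uint8)); print([(st[i,4],bx[l==i].mean().round(),by[l==i].mean().round(),P[l==i][:,2].max().round(),im[l==i].mean(0).astype(int)) for i in range(1,k) if st[i,4]>30])
E
```

```text
[558.50718572 118.25766564 211.19925356] [ 0.02470464  0.02925361 -3.14131629]
turn [-0.   -0.07 -0.  ] shift after [-6.99 -9.87  3.49] | shift before [-7.02 -9.87  3.46] rows 10
turn [ 0.09 -0.    2.47] shift after [0. 0. 0.] | shift before [0. 0. 0.] rows 3
[(np.int32(68), np.float64(136.0), np.float64(41.0), np.float64(37.0), array([58, 47, 42])), (np.int32(699), np.float64(127.0), np.float64(-2.0), np.float64(41.0), array([40, 73, 49]))]
```

Call:
apply_moves:
  increments:
    - {"offset":[-0.4,-0.6,0.1],"turn":[0,0,0]}
    - {"offset":[-0.7,-0.99,0.3],"turn":[0,0,0]}
    - {"offset":[-0.7,-0.99,0.3],"turn":[0,0,0]}
    - {"offset":[-0.7,-0.99,0.3],"turn":[0,0,0]}
    - {"offset":[-0.7,-0.99,0.35],"turn":[0,0,0]}
    - {"offset":[-0.7,-0.99,0.35],"turn":[0,0,0]}
    - {"offset":[-0.7,-0.99,0.35],"turn":[0,0,0]}
    - {"offset":[-0.7,-0.99,0.35],"turn":[0,0,0]}
    - {"offset":[-0.7,-0.99,0.35],"turn":[0,0,0]}
    - {"offset":[-0.7,-0.99,0.35],"turn":[0,0,0]}

```text
time: 24.32
position: [381.6, 352.8, 138.7]
ee_rot: [1.0, 0.012, -0.018, 0.0]
force: [-0.9, -0.6, -0.6]
width: 0.152
grip_force: 61.8
```

Call:
apply_moves:
  increments:
    - {"offset":[-0.3,-0.37,0.2],"turn":[0,0,0]}
    - {"offset":[0,0,0],"turn":[0,0,0.82]}
    - {"offset":[0,0,0],"turn":[0,0,0.82]}
    - {"offset":[0,0,0],"turn":[0,0,0.82]}
    - {"offset":[0,0,0],"turn":[0,0,0]}

```text
time: 24.73
position: [375.0, 360.7, 134.1]
ee_rot: [0.995, -0.095, -0.018, 0.002]
force: [0.1, 0.6, -1.7]
width: 0.154
grip_force: 61.8
```

```bash
python3 - <<'E'
from h import *
s=bot.state(); print(s['position'],s['qpos'].round(2),R.from_matrix(pose()[:3,:3]).as_euler('ZYX'))
plan(((374.6,360.6,60),-0.191,0.035))
E
```

```text
[374.97226457 360.66987688 134.11662755] [0.56 0.06 2.02 0.02 1.09 2.31] [-0.19126547  0.03450967  3.1336961 ]
turn [ 0.09 -0.01 -0.  ] shift after [0.09 0.01 2.96] | shift before [ 0.09 -0.02  2.96] rows 3
```

Call:
apply_moves:
  increments:
    - {"offset":[0.03,0,0.6],"turn":[0.09,0,0]}
    - {"offset":[0.03,0,0.7],"turn":[0,0,0]}
    - {"offset":[0.03,0,0.7],"turn":[0,0,0]}
    - {"offset":[0,0,0.6],"turn":[0,0,0]}
    - {"offset":[0,0,0.36],"turn":[0,0,0]}
    - {"offset":[0,0,0],"turn":[0,0,0]}

```text
time: 25.23
position: [373.8, 359.9, 58.0]
ee_rot: [0.995, -0.094, -0.018, -0.001]
force: [-0.1, -0.0, -1.6]
width: 0.15
grip_force: 61.8
```

Call:
apply_moves:
  increments:
    - {"offset":[0,0,0.05],"turn":[0,0,0]}
    - {"offset":[0,0,0.04],"turn":[0,0,0]}
    - {"offset":[0,0,0],"turn":[0,0,0]}

```text
time: 25.48
position: [375.1, 361.1, 58.5]
ee_rot: [0.995, -0.095, -0.016, -0.002]
force: [-0.8, -0.4, -1.4]
width: 0.156
grip_force: 61.8
```

```bash
python3 - <<'E'
from h import *
T=pose(); s=bot.state(); print(s['position'],s['force'])
lip=T[:3,:3]@[101,0,49.9]+T[:3,3]; print('lip',lip,trayxy(lip))
im,P=cam('wrist'); cv2.imwrite('pics/w9.png',im[...,::-1])
E
```

```text
[375.05511287 361.13907004  58.45531755] [-0.81824481 -0.37254928 -1.3766401 ]
lip [472.57576207 342.47401863   5.23550135] [-11.49178062  21.78137045]
```

Call:
apply_moves:
  increments:
    - {"offset":[0,0.02,0.04],"turn":[0,0,0]}
    - {"offset":[0,0,0.03],"turn":[0,0,0]}
    - {"offset":[0,0,0],"turn":[0,0,0]}

```text
time: 25.78
position: [374.6, 360.7, 56.6]
ee_rot: [0.995, -0.095, -0.017, -0.002]
force: [-0.8, 0.2, 2.3]
width: 0.154
grip_force: 62.3
```

Call:
apply_moves:
  increments:
    - {"offset":[0.33,0,-0.012],"turn":[0,0,0]}
    - {"offset":[0.33,0,-0.012],"turn":[0,0,0]}
    - {"offset":[0.33,0,-0.012],"turn":[0,0,0]}
    - {"offset":[0.33,0,-0.012],"turn":[0,0,0]}
    - {"offset":[0.33,0,-0.012],"turn":[0,0,0]}
    - {"offset":[0.33,0,-0.012],"turn":[0,0,0]}
    - {"offset":[0.33,0,-0.012],"turn":[0,0,0]}
    - {"offset":[0.33,0,-0.012],"turn":[0,0,0]}
    - {"offset":[0.33,0,-0.012],"turn":[0,0,0]}
    - {"offset":[0.33,0,-0.012],"turn":[0,0,0]}

```text
time: 26.62
position: [456.1, 344.8, 56.5]
ee_rot: [0.995, -0.095, -0.017, -0.002]
force: [-4.6, 1.7, 5.6]
width: 0.153
grip_force: 62.8
```

Call:
apply_moves:
  increments:
    - {"offset":[0.33,0,-0.012],"turn":[0,0,0]}
    - {"offset":[0.33,0,-0.012],"turn":[0,0,0]}
    - {"offset":[0.1,0,0],"turn":[0,0,0]}
    - {"offset":[0.05,0,0],"turn":[0,0,0]}

```text
time: 26.95
position: [476.0, 340.9, 56.3]
ee_rot: [0.995, -0.095, -0.017, -0.002]
force: [-6.4, 2.2, 8.0]
width: 0.154
grip_force: 62.9
```

```bash
python3 - <<'E'
from h import *
T=pose(); s=bot.state(); print(s['position'],s['force'])
lip=T[:3,:3]@[101,0,49.9]+T[:3,3]; print('lip',lip,trayxy(lip))
im,P=cam('wrist'); save('w10.png',im,sc=.7)
E
```

```text
[475.97588355 340.9146548   56.34921432] [-6.37394601  2.1797593   8.04385761]
lip [573.38628077 322.13800843   2.96698821] [91.34686859 21.05596118]
```

View pics/w10.png

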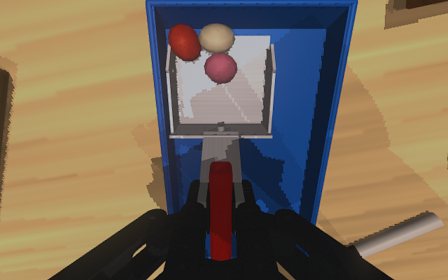

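Call:
apply_moves:
  increments:
    - {"offset":[0.1,0,-0.02],"turn":[0,0,0]}
    - {"offset":[0.08,0,0],"turn":[0,0,0]}
    - {"offset":[0,0,0],"turn":[0,0.3,0]}
    - {"offset":[-0.02,0,0],"turn":[0,0.4,0]}
    - {"offset":[-0.03,0,0],"turn":[0,0.5,0]}
    - {"offset":[-0.04,0,0],"turn":[0,0.6,0]}
    - {"offset":[-0.04,0,0],"turn":[0,0.6,0]}
    - {"offset":[-0.04,0,0],"turn":[0,0.6,0]}
    - {"offset":[-0.08,0,0],"turn":[0,0.7,0]}
    - {"offset":[-0.1,0,-0.1],"turn":[0,0.8,0]}

```text
time: 27.83
position: [470.4, 341.1, 55.8]
ee_rot: [0.979, -0.094, 0.179, 0.017]
force: [0.2, -0.5, -2.0]
width: 0.153
grip_force: 61.7
```

Call:
apply_moves:
  increments:
    - {"offset":[-0.1,0,-0.2],"turn":[0,0.8,0]}
    - {"offset":[-0.1,0,-0.2],"turn":[0,0.6,0]}
    - {"offset":[0,0,-0.3],"turn":[0,0,0]}
    - {"offset":[0,0,-0.5],"turn":[0,0,0]}
    - {"offset":[0,0,-0.6],"turn":[0,0,0]}
    - {"offset":[0,0,-0.6],"turn":[0,0,0]}
    - {"offset":[0,0,-0.4],"turn":[0,0,0]}

```text
time: 28.42
position: [435.6, 348.3, 119.3]
ee_rot: [0.967, -0.093, 0.236, 0.021]
force: [0.1, -0.3, -1.7]
width: 0.154
grip_force: 61.8
```

```bash
python3 - <<'E'
from h import *
s=bot.state(); print(s['position'],s['qpos'].round(2),s['force'],R.from_matrix(pose()[:3,:3]).as_euler('ZYX'))
im,P=cam('wrist'); save('w11.png',im,sc=.7)
plan(((510,120,200),-0.191,-0.48),((510,120,200),0.026,-0.48),((586,121.6,165),0.026,-0.48))
E
```

```text
[435.56461848 348.29208892 119.34808502] [ 0.65  0.05  2.13 -0.55  0.71  2.79] [ 0.13152463 -0.31717698 -1.71454088] [-0.19325165 -0.47840428 -3.13765811]
turn [-0.06 -0.01 -0.02] shift after [ 5.58  8.43 -0.65] | shift before [ 5.6   8.42 -0.69] rows 9
turn [ 1.15 -0.   -2.21] shift after [0. 0. 0.] | shift before [0. 0. 0.] rows 3
turn [0. 0. 0.] shift after [2.05 0.02 2.65] | shift before [2.05 0.02 2.65] rows 3
```

View pics/w11.png

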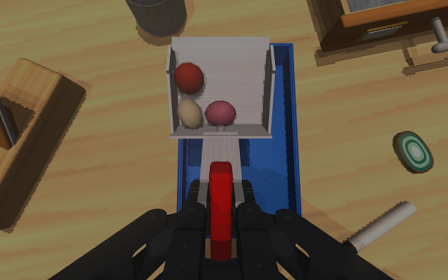

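Call:
apply_moves:
  increments:
    - {"offset":[0.4,0.5,-0.05],"turn":[0,0,0]}
    - {"offset":[0.6,0.88,-0.07],"turn":[0,0,0]}
    - {"offset":[0.6,0.88,-0.07],"turn":[0,0,0]}
    - {"offset":[0.6,0.88,-0.07],"turn":[0,0,0]}
    - {"offset":[0.6,0.88,-0.07],"turn":[0,0,0]}
    - {"offset":[0.6,0.88,-0.07],"turn":[0,0,0]}
    - {"offset":[0.6,0.88,-0.07],"turn":[0,0,0]}
    - {"offset":[0.6,0.88,-0.07],"turn":[0,0,0]}
    - {"offset":[0.6,0.88,-0.07],"turn":[0,0,0]}
    - {"offset":[0.4,0.88,-0.07],"turn":[0,0,0]}

```text
time: 29.3
position: [511.1, 117.7, 198.3]
ee_rot: [0.967, -0.093, 0.236, 0.022]
force: [0.3, -0.2, -1.5]
width: 0.15
grip_force: 61.8
```

Call:
apply_moves:
  increments:
    - {"offset":[0,0,0],"turn":[0.23,0,-0.44]}
    - {"offset":[0,0,0],"turn":[0.23,0,-0.44]}
    - {"offset":[0,0,0],"turn":[0.23,0,-0.44]}
    - {"offset":[0,0,0],"turn":[0.23,0,-0.44]}
    - {"offset":[0,0,0],"turn":[0.23,0,-0.44]}

```text
time: 29.72
position: [510.0, 118.7, 196.9]
ee_rot: [0.972, 0.013, 0.236, -0.004]
force: [-0.6, -0.3, -2.2]
width: 0.155
grip_force: 61.7
```

```bash
python3 - <<'E'
from h import *
s=bot.state(); print(s['position'],s['qpos'].round(2),s['force'],R.from_matrix(pose()[:3,:3]).as_euler('ZYX'))
plan(((580,121.6,165),0.026,-0.48))
E
```

```text
[509.99688652 118.73113562 196.92221397] [ 0.04 -0.27  2.25 -0.    0.68  1.58] [-0.58737161 -0.25021103 -2.17210346] [ 0.02677141 -0.477511   -3.13940515]
turn [-0.03  0.03  0.01] shift after [ 1.9  -0.04  2.43] | shift before [ 1.9  -0.03  2.42] rows 3
```

Call:
apply_moves:
  increments:
    - {"offset":[0.4,0,0.5],"turn":[0,0,0]}
    - {"offset":[0.5,-0.03,0.64],"turn":[0,0,0]}
    - {"offset":[0.5,0,0.64],"turn":[0,0,0]}
    - {"offset":[0.5,0,0.64],"turn":[0,0,0]}
    - {"offset":[0,0,0],"turn":[0,-0.7,0]}
    - {"offset":[0,0,0],"turn":[0,-0.8,0]}
    - {"offset":[0,0,0],"turn":[0,-0.8,0]}
    - {"offset":[0,0,0],"turn":[0,-0.8,0]}
    - {"offset":[0,0,0],"turn":[0,-0.8,0]}
    - {"offset":[0,0,0],"turn":[0,-0.8,0]}

```text
time: 30.55
position: [580.5, 121.6, 165.5]
ee_rot: [0.999, 0.013, 0.033, -0.001]
force: [0.3, 0.4, -2.6]
width: 0.156
grip_force: 61.7
```

Call:
apply_moves:
  increments:
    - {"offset":[0,0,0.12],"turn":[0,-0.8,0]}
    - {"offset":[0,0,0.12],"turn":[0,-0.8,0]}
    - {"offset":[0.1,0,0.12],"turn":[0,-0.8,0]}
    - {"offset":[0.1,0,0.12],"turn":[0,-0.8,0]}
    - {"offset":[0.1,0,0.1],"turn":[0,-0.8,0]}
    - {"offset":[0,0,0],"turn":[0,-0.8,0]}
    - {"offset":[0,0,0],"turn":[0,-0.8,0]}
    - {"offset":[0,0,0],"turn":[0,-0.8,0]}
    - {"offset":[0,0,0],"turn":[0,-0.8,0]}
    - {"offset":[0,0,0],"turn":[0,0,0]}

```text
time: 31.38
position: [587.7, 121.5, 147.7]
ee_rot: [0.961, 0.013, -0.277, 0.003]
force: [-0.1, -0.8, -1.6]
width: 0.148
grip_force: 61.8
```

Call:
apply_moves:
  increments:
    - {"offset":[0,0,0],"turn":[0,0,0]}
    - {"offset":[0,0,0],"turn":[0,0,0]}
    - {"offset":[0,0,0],"turn":[0,0,0]}
    - {"offset":[0,0,0],"turn":[0,0,0]}

```text
time: 31.72
position: [586.7, 122.3, 151.2]
ee_rot: [0.961, 0.013, -0.275, 0.003]
force: [-0.2, -1.3, -1.9]
width: 0.15
grip_force: 61.8
```

Call:
apply_moves:
  increments:
    - {"offset":[-0.6,0,-0.3],"turn":[0,0,0]}
    - {"offset":[-0.6,0.06,-0.3],"turn":[0,0,0]}
    - {"offset":[-0.6,0.06,-0.3],"turn":[0,0,0]}
    - {"offset":[-0.6,0,-0.3],"turn":[0,0,0]}
    - {"offset":[0,0,0],"turn":[0,1,0]}
    - {"offset":[0,0,0],"turn":[0,1,0]}
    - {"offset":[0,0,0],"turn":[0,1,0]}
    - {"offset":[0,0,0],"turn":[0,1,0]}
    - {"offset":[0,0,0],"turn":[0,1,0]}
    - {"offset":[0,0,0],"turn":[0,1,0]}

```text
time: 32.55
position: [551.8, 118.3, 209.0]
ee_rot: [1.0, 0.014, -0.015, -0.001]
force: [-0.6, -2.3, -1.0]
width: 0.153
grip_force: 61.8
```

```bash
python3 - <<'E'
from h import *
s=bot.state(); print(s['position'],s['qpos'].round(2),R.from_matrix(pose()[:3,:3]).as_euler('ZYX'))
im,P=cam('wrist'); save('w12.png',im,sc=.8)
stones()
plan(((490,-10,205),0.026,0.0),((490,-330,205),0.026,0),((490,-330,205),-0.06,0),)
E
```

```text
[551.76238206 118.31322248 208.99634071] [0.03 0.08 1.86 0.   1.24 1.57] [ 0.02759608  0.02960773 -3.14007999]
turn [-0.02  0.4   0.02] shift after [-2.52  5.08  0.15] | shift before [-2.53  5.07  0.23] rows 6
turn [0. 0. 0.] shift after [-0.33 12.8   0.  ] | shift before [-0.33 12.8   0.  ] rows 13
turn [-0.   -0.    0.99] shift after [0. 0. 0.] | shift before [0. 0. 0.] rows 1
```

View pics/w12.png

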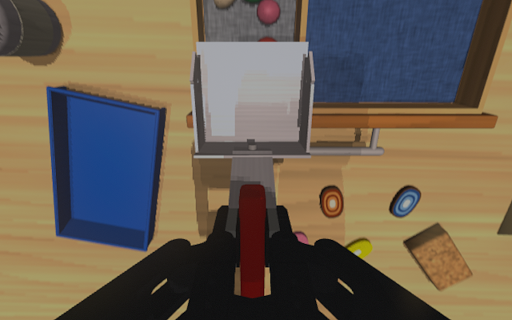

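Tray is empty and pink, red and cream can be seen in the grey bay. Next the scoop goes back on the mat.

Call:
apply_moves:
  increments:
    - {"offset":[0,0,0],"turn":[0,0.34,0.32]}
    - {"offset":[-0.15,0.5,0],"turn":[0,0,0]}
    - {"offset":[-0.15,0.98,0],"turn":[0,0,0]}
    - {"offset":[-0.15,0.98,0],"turn":[0,0,0]}
    - {"offset":[-0.15,0.98,0],"turn":[0,0,0]}
    - {"offset":[-0.15,0.98,0],"turn":[0,0,0]}
    - {"offset":[-0.15,0.98,0],"turn":[0,0,0]}
    - {"offset":[-0.15,0.98,0],"turn":[0,0,0]}
    - {"offset":[-0.15,0.98,0],"turn":[0,0,0]}
    - {"offset":[-0.15,0.98,0],"turn":[0,0,0]}

```text
time: 33.48
position: [517.5, -92.3, 207.9]
ee_rot: [1.0, -0.0, -0.004, -0.001]
force: [0.8, -0.4, -1.7]
width: 0.153
grip_force: 61.8
```

Call:
apply_moves:
  increments:
    - {"offset":[-0.15,0.98,0],"turn":[0,0,0]}
    - {"offset":[-0.15,0.98,0],"turn":[0,0,0]}
    - {"offset":[-0.15,0.98,0],"turn":[0,0,0]}
    - {"offset":[-0.15,0.98,0],"turn":[0,0,0]}
    - {"offset":[-0.15,0.98,0],"turn":[0,0,0]}
    - {"offset":[-0.15,0.98,0],"turn":[0,0,0]}
    - {"offset":[-0.15,0.98,0],"turn":[0,0,0]}
    - {"offset":[-0.15,0.98,0],"turn":[0,0,0]}
    - {"offset":[-0.15,0.98,0],"turn":[0,0,0]}
    - {"offset":[-0.15,0.98,0],"turn":[0,0,0]}

```text
time: 34.32
position: [479.4, -337.3, 207.7]
ee_rot: [1.0, -0.0, -0.004, -0.001]
force: [-0.1, -0.1, -1.3]
width: 0.154
grip_force: 61.8
```

Call:
apply_moves:
  increments:
    - {"offset":[0,0.4,0.3],"turn":[0,0,0]}
    - {"offset":[0,0,0.6],"turn":[0,0,0]}
    - {"offset":[0,0,0.8],"turn":[0,0,0]}
    - {"offset":[0,0,0.8],"turn":[0,0,0]}
    - {"offset":[0,0,0.8],"turn":[0,0,0]}
    - {"offset":[0,0,0.8],"turn":[0,0,0]}
    - {"offset":[0,0,0.8],"turn":[0,0,0]}

```text
time: 34.9
position: [479.2, -344.9, 83.7]
ee_rot: [1.0, 0.0, -0.004, -0.001]
force: [0.3, 0.8, -1.8]
width: 0.156
grip_force: 61.8
```

```bash
python3 - <<'E'
from h import *
s=bot.state(); print(s['position'],s['qpos'].round(2),R.from_matrix(pose()[:3,:3]).as_euler('ZYX'))
plan(((480,-347.5,53.4),0.0,0.0))
E
```

```text
[ 479.22681844 -344.87147944   83.67129883] [-0.79  0.27  1.89 -0.    0.99  0.78] [ 1.44883147e-05  7.80321430e-03 -3.13886471e+00]
turn [-0.03  0.09  0.  ] shift after [0.03 0.11 1.21] | shift before [0.04 0.11 1.21] rows 2
```

Call:
apply_moves:
  increments:
    - {"offset":[0,0.1,0.3],"turn":[0,0.09,0]}
    - {"offset":[0,0,0.3],"turn":[0,0,0]}
    - {"offset":[0,0,0.3],"turn":[0,0,0]}
    - {"offset":[0,0,0.2],"turn":[0,0,0]}
    - {"offset":[0,0,0.1],"turn":[0,0,0]}
    - {"offset":[0,0,0],"turn":[0,0,0]}

```text
time: 35.4
position: [479.8, -347.6, 55.3]
ee_rot: [1.0, -0.0, 0.001, -0.0]
force: [-0.4, 0.2, -1.6]
width: 0.152
grip_force: 61.8
```

Call:
apply_moves:
  increments:
    - {"offset":[0,0,0.02],"turn":[0,0,0]}
    - {"offset":[0,0,0],"turn":[0,0,0]}

```text
time: 35.57
position: [480.2, -347.9, 55.5]
ee_rot: [1.0, -0.0, 0.001, 0.0]
force: [0.2, -0.0, -1.7]
width: 0.149
grip_force: 61.8
```

Call:
apply_moves:
  increments:
    - {"offset":[0,0,0.06],"turn":[0,0,0]}
    - {"offset":[0,0,0.05],"turn":[0,0,0]}
    - {"offset":[0,0,0],"turn":[0,0,0]}

```text
time: 35.82
position: [480.0, -347.9, 52.7]
ee_rot: [1.0, -0.0, 0.001, -0.0]
force: [-1.3, -0.1, 0.2]
width: 0.145
grip_force: 62.1
```

Call:
apply_moves:
  fingers: 0.5
  increments:
    - {"offset":[0,0,0],"turn":[0,0,0]}
    - {"offset":[0,0,0],"turn":[0,0,0]}
    - {"offset":[0,0,0],"turn":[0,0,0]}
    - {"offset":[0,0,0],"turn":[0,0,0]}
    - {"offset":[0,0,-0.4],"turn":[0,0,0]}
    - {"offset":[0,0,-0.8],"turn":[0,0,0]}
    - {"offset":[0,0,-1],"turn":[0,0,0]}
    - {"offset":[0,0,-1],"turn":[0,0,0]}
    - {"offset":[0,0,-1],"turn":[0,0,0]}
    - {"offset":[0,0,-1],"turn":[0,0,0]}

```text
time: 36.65
position: [479.5, -347.7, 184.1]
ee_rot: [1.0, -0.0, 0.001, -0.0]
force: [-0.2, 0.4, 0.0]
width: 0.499
grip_force: 0.0
```

```bash
cat >> h.py <<'E'
def slices(name='wrist'):
    im,P=cam(name); d=P; hsv=cv2.cvtColor(im,cv2.COLOR_RGB2HSV)
    m=(P[...,2]>4)&(P[...,2]<12)&(P[...,0]>300)&(P[...,0]<560)&(P[...,1]>-180)&(P[...,1]<180)
    m=cv2.morphologyEx(m.astype(np.uint8),cv2.MORPH_OPEN,np.ones((3,3)))
    k,l,st,_=cv2.connectedComponentsWithStats(m)
    for i in range(1,k):
        if st[i,4]<(60 if name!='wrist' else 250): continue
        p=P[l==i]; (cx,cy),(w,h),a=cv2.minAreaRect(p[:,:2].astype(np.float32))
        ev,V=np.linalg.eigh(np.cov(p[:,:2].T)); ang=np.arctan2(V[1,1],V[0,1]); ang=(ang+np.pi/2)%np.pi-np.pi/2
        px=im[l==i]; hh=hsv[l==i]; sat=hh[hh[:,1]>70]; ys,xs=np.where(l==i)
        print(st[i,4],'px',int(xs.mean()),int(ys.mean()),'c',round(cx,1),round(cy,1),'mean',p[:,:2].mean(0).round(1),'size',round(w,1),round(h,1),'long axis',round(ang,3),'2sd',(2*ev**.5).round(1),'z',np.percentile(p[:,2],90).round(1),'rgb',px.mean(0).astype(int),'hue',np.median(sat[:,0]) if len(sat) else None)
    return im,P
E
python3 - <<'E'
from h import *
s=bot.state(); print(s['position'],s['force'])
im,P=slices('top')
im,P=cam('wrist'); save('w13.png',im,sc=.6)
hsv=cv2.cvtColor(im,cv2.COLOR_RGB2HSV).astype(int); H,S,V=hsv[...,0],hsv[...,1],hsv[...,2]
q=((H<8)|(H>172))&(S>140)&(P[...,2]>70)&(P[...,2]<90)
p=P[q]; print('handle',len(p),cv2.minAreaRect(p[:,:2].astype(np.float32)),np.percentile(p[:,2],[5,50,95]))
E
```

```text
[ 479.49650559 -347.6710289   184.07416933] [-0.17025744  0.36347676  0.01977216]
98 px 362 225 c 439.0 -118.0 mean [ 439.9 -118.5] size 33.1 50.1 long axis -0.375 2sd [15.9 30.4] z 10.2 rgb [103 119 141] hue 107.0
98 px 327 226 c 434.0 -4.6 mean [434.7  -6. ] size 29.7 39.9 long axis 0.217 2sd [15.9 24.6] z 10.0 rgb [156 121  93] hue 13.0
137 px 292 230 c 422.2 109.0 mean [421.  109.2] size 49.8 33.1 long axis 0.278 2sd [17.7 28.1] z 10.1 rgb [109 130 117] hue 79.5
94 px 314 251 c 354.9 36.9 mean [353.2  38.3] size 47.8 30.4 long axis 0.317 2sd [16.2 27.1] z 11.0 rgb [170 136 152] hue 161.0
98 px 344 254 c 345.2 -59.8 mean [345.6 -60.3] size 29.0 44.9 long axis -0.55 2sd [14.5 25.3] z 10.5 rgb [173 176  91] hue 31.0
handle 1600 ((458.86236572265625, -347.71533203125), (88.37677764892578, 13.758490562438965), 0.2517537474632263) [77.98432652 80.24869758 81.4389482 ]
```

View pics/w13.png

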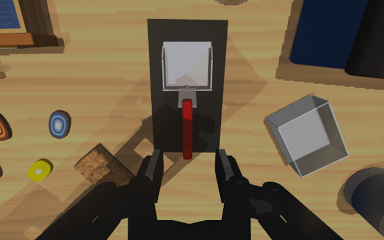

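The scoop is back upright on the mat, its middle at (498,-348) against the mat centre (497,-348).

Slice candidates in the top view (640 px):
- blue (362,225)
- orange-brown (327,226), hue 13 with a brown rind, so slice2
- green (292,230)
- pink (314,251, hue 161), look-alike
- yellow (344,254, hue 31), look-alike

The enlarged wrist pictures w1 and w12 already showed the orange one with its rind, apart from the pink and yellow ones. All 14 picture views are used, so I go on by numbers.

Call:
apply_moves:
  fingers: 0.55
  increments:
    - {"offset":[0.12,-0.99,-0.08],"turn":[0,0,0]}
    - {"offset":[0.12,-0.99,-0.08],"turn":[0,0,0]}
    - {"offset":[0.12,-0.99,-0.08],"turn":[0,0,0]}
    - {"offset":[0.12,-0.99,-0.08],"turn":[0,0,0]}
    - {"offset":[0.12,-0.99,-0.08],"turn":[0,0,0]}
    - {"offset":[0.12,-0.99,-0.08],"turn":[0,0,0]}
    - {"offset":[0.12,-0.99,-0.08],"turn":[0,0,0]}
    - {"offset":[0.12,-0.99,-0.08],"turn":[0,0,0]}
    - {"offset":[0.12,-0.99,-0.08],"turn":[0,0,0]}
    - {"offset":[0.12,-0.99,-0.08],"turn":[0,0,0]}

```text
time: 37.58
position: [509.2, -98.9, 201.9]
ee_rot: [1.0, -0.0, 0.001, -0.001]
force: [-0.3, 0.2, 0.4]
width: 0.55
grip_force: 0.0
```

Call:
apply_moves:
  increments:
    - {"offset":[0.12,-0.99,-0.08],"turn":[0,0,0]}
    - {"offset":[0.12,-0.99,-0.08],"turn":[0,0,0]}
    - {"offset":[0.12,-0.99,-0.08],"turn":[0,0,0]}
    - {"offset":[0.12,-0.99,-0.08],"turn":[0,0,0]}
    - {"offset":[0,0,0],"turn":[0,0,-1]}
    - {"offset":[0,0,0],"turn":[0,0,-1]}
    - {"offset":[0,0,0],"turn":[0,0,-1]}
    - {"offset":[0,0,0],"turn":[0,0,-1]}
    - {"offset":[0,0,0],"turn":[0,0,-1]}
    - {"offset":[0,0,0],"turn":[0,0,-1]}

```text
time: 38.42
position: [521.2, -1.1, 209.9]
ee_rot: [0.965, 0.261, 0.001, -0.0]
force: [0.3, -0.5, -0.4]
width: 0.547
grip_force: 0.0
```

Call:
apply_moves:
  increments:
    - {"offset":[0,0,0],"turn":[0,0,-1]}
    - {"offset":[0,0,0],"turn":[0,0,-1]}
    - {"offset":[0,0,0],"turn":[0,0,-1]}
    - {"offset":[0,0,0],"turn":[0,0,-1]}
    - {"offset":[0,0,0],"turn":[0,0,-1]}
    - {"offset":[0,0,0],"turn":[0,0,-1]}
    - {"offset":[0,0,0],"turn":[0,0,-1]}
    - {"offset":[0,0,0],"turn":[0,0,-1]}
    - {"offset":[0,0,0],"turn":[0,0,-1]}
    - {"offset":[0,0,0],"turn":[0,0,-1]}

```text
time: 39.25
position: [521.2, -1.2, 209.9]
ee_rot: [0.765, 0.644, 0.001, -0.0]
force: [0.4, -0.0, -0.1]
width: 0.547
grip_force: 0.0
```

Call:
apply_moves:
  increments:
    - {"offset":[0,0,0],"turn":[0,0,-1]}
    - {"offset":[0,0,0],"turn":[0,0,-1]}
    - {"offset":[0,0,0],"turn":[0,0,-1]}
    - {"offset":[0,0,0],"turn":[0,0,-1]}
    - {"offset":[0,0,0],"turn":[0,0,-1]}
    - {"offset":[0,0,0],"turn":[0,0,-1]}
    - {"offset":[0,0,0],"turn":[0,0,-1]}
    - {"offset":[0,0,0],"turn":[0,0,-1]}
    - {"offset":[0,0,0],"turn":[0,0,-1]}
    - {"offset":[0,0,0],"turn":[0,0,-1]}

```text
time: 40.08
position: [521.2, -1.2, 209.9]
ee_rot: [0.421, 0.907, 0.001, 0.0]
force: [-0.7, 0.1, 0.6]
width: 0.55
grip_force: 0.0
```

Call:
apply_moves:
  increments:
    - {"offset":[0,0,0],"turn":[0,0,-1]}
    - {"offset":[0,0,0],"turn":[0,0,-1]}
    - {"offset":[0,0,0],"turn":[0,0,-1]}
    - {"offset":[0,0,0],"turn":[0,0,-1]}
    - {"offset":[0,0,0],"turn":[0,0,-1]}
    - {"offset":[0,0,0],"turn":[0,0,-1]}
    - {"offset":[0,0,0],"turn":[0,0,-1]}
    - {"offset":[0,0,0],"turn":[0,0,-1]}
    - {"offset":[0,0,0],"turn":[0,0,-1]}
    - {"offset":[0,0,0],"turn":[0,0,-1]}

```text
time: 40.92
position: [521.2, -1.2, 209.9]
ee_rot: [-0.002, 1.0, 0.001, 0.0]
force: [-0.9, 0.0, -0.7]
width: 0.553
grip_force: 0.0
```

```bash
python3 - <<'E'
from h import *
s=bot.state(); print(s['position'],s['qpos'].round(2),R.from_matrix(pose()[:3,:3]).as_euler('ZYX'))
slices('wrist')
E
```

```text
[521.20471828  -1.18553612 209.89546319] [-0.2  -0.04  1.97  0.    1.2  -1.77] [-3.13774553e+00  9.21728775e-04  3.14046281e+00]
629 px 359 9 c 371.9 39.8 mean [370.7  40.2] size 18.0 31.9 long axis 1.545 2sd [ 9.9 16.5] z 9.0 rgb [115  67  74] hue 175.0
1716 px 427 68 c 422.9 110.9 mean [422.2 110.1] size 53.2 34.2 long axis 0.276 2sd [18.  27.9] z 9.1 rgb [ 96 118  98] hue 75.0
1574 px 311 84 c 438.7 -4.8 mean [438.   -4.9] size 53.0 33.7 long axis 0.189 2sd [17.5 27.6] z 9.1 rgb [83 55 36] hue 13.0
1616 px 201 88 c 441.9 -116.3 mean [ 441.8 -115.8] size 34.2 53.4 long axis -0.341 2sd [17.9 27.9] z 9.2 rgb [ 88  98 116] hue 105.0
```

Call:
apply_moves:
  increments:
    - {"offset":[0.41,-0.02,0.9],"turn":[0,0,-0.27]}
    - {"offset":[0.41,0.0,0.9],"turn":[0,0,-0.27]}
    - {"offset":[0.41,0.02,0.9],"turn":[0,0,-0.27]}
    - {"offset":[0.41,0.04,0.9],"turn":[0,0,-0.27]}
    - {"offset":[0.41,0.05,0.9],"turn":[0,0,-0.27]}
    - {"offset":[0.41,0.06,0.9],"turn":[0,0,-0.27]}
    - {"offset":[0.41,0.07,0.9],"turn":[0,0,-0.27]}
    - {"offset":[0.41,0.07,0.9],"turn":[0,0,-0.27]}
    - {"offset":[0,0,0],"turn":[0,0,0]}

```text
time: 41.72
position: [433.4, 0.7, 25.5]
ee_rot: [-0.093, 0.996, 0.002, -0.005]
force: [-0.7, 0.3, -0.9]
width: 0.554
grip_force: 0.0
```

```bash
python3 - <<'E'
from h import *
s=bot.state(); print(s['position'],s['qpos'].round(2),R.from_matrix(pose()[:3,:3]).as_euler('ZYX'))
plan(((438.4,-4.8,2),np.pi+.189))
im,P=cam('wrist'); p=P[(P[...,2]>5)&(P[...,2]<13)&(abs(P[...,0]-438)<40)&(abs(P[...,1]+5)<32)]; print(len(p),p.mean(0))
E
```

```text
[433.39955096   0.66014373  25.48548395] [-0.23  0.05  2.28  0.    0.82 -1.99] [-2.95487359 -0.00893025  3.1362148 ]
turn [ 0.06 -0.1  -0.03] shift after [-0.16 -0.25  0.94] | shift before [-0.16 -0.26  0.94] rows 1
4480 [436.76754368  -5.21582256   7.94499759]
```

Call:
apply_moves:
  increments:
    - {"offset":[-0.16,-0.26,0],"turn":[0.06,-0.1,-0.03]}
    - {"offset":[0,0,0.3],"turn":[0,0,0]}
    - {"offset":[0,0,0.3],"turn":[0,0,0]}
    - {"offset":[0,0,0.3],"turn":[0,0,0]}
    - {"offset":[0,0,0],"turn":[0,0,0]}

```text
time: 42.18
position: [444.2, -6.2, 6.6]
ee_rot: [-0.095, 0.995, -0.001, 0.005]
force: [-0.9, -0.5, 0.4]
width: 0.552
grip_force: 0.0
```

Call:
apply_moves:
  fingers: 0.45
  increments:
    - {"offset":[0,0,0],"turn":[0,0,0]}
    - {"offset":[0,0,0],"turn":[0,0,0]}
    - {"offset":[0,0,0],"turn":[0,0,0]}

```text
time: 42.43
position: [445.0, -6.3, 8.0]
ee_rot: [-0.095, 0.995, -0.002, 0.006]
force: [-0.3, 0.8, -0.2]
width: 0.449
grip_force: 0.0
```

Call:
apply_moves:
  fingers: 0.42
  increments:
    - {"offset":[0,0,0],"turn":[0,0,0]}
    - {"offset":[0,0,0],"turn":[0,0,0]}
    - {"offset":[0,0,0],"turn":[0,0,0]}

```text
time: 42.68
position: [445.0, -6.3, 8.0]
ee_rot: [-0.095, 0.995, -0.002, 0.006]
force: [-0.8, 1.0, -0.4]
width: 0.421
grip_force: 0.0
```

```bash
python3 - <<'E'
from h import *
s=bot.state(); print(s['position'],s['width'],s['grip_force'],s['force'])
plan(((438.4,-4.8,2),np.pi+.189))
im,P=cam('wrist'); T=pose(); Q=(P-T[:3,3])@T[:3,:3]; q=(P[...,2]>5)&(P[...,2]<13)&(abs(P[...,0]-438)<40)&(abs(P[...,1]+5)<32); print(q.sum(),Q[q].mean(0),np.percentile(Q[q][:,1],[2,98]))
E
```

```text
[444.95481413  -6.32100892   7.95258085] 0.4212084929289539 0.0 [-0.77673204  0.95089928 -0.3503877 ]
turn [-0.06  0.13  0.02] shift after [0.25 0.11 0.24] | shift before [0.25 0.11 0.23] rows 1
5683 [ 7.96311898  2.44872435 -0.13988324] [-13.37452629  18.15246209]
```

Call:
apply_moves:
  fingers: 0.52
  increments:
    - {"offset":[0.25,0.11,0],"turn":[-0.06,0.13,0.02]}
    - {"offset":[0,0,0],"turn":[0,0,0]}
    - {"offset":[0,0,0.12],"turn":[0,0,0]}
    - {"offset":[0,0,0.12],"turn":[0,0,0]}
    - {"offset":[0,0,0],"turn":[0,0,0]}
    - {"offset":[0,0,0],"turn":[0,0,0]}

```text
time: 43.23
position: [437.9, -4.8, 1.3]
ee_rot: [-0.094, 0.996, 0.0, -0.001]
force: [-0.0, -0.2, -0.2]
width: 0.516
grip_force: 0.0
```

Call:
apply_moves:
  fingers: 0.42
  increments:
    - {"offset":[0,0,0],"turn":[0,0,0]}
    - {"offset":[0,0,0],"turn":[0,0,0]}
    - {"offset":[0,0,0],"turn":[0,0,0]}

```text
time: 43.48
position: [438.3, -4.8, 1.7]
ee_rot: [-0.094, 0.996, 0.0, -0.0]
force: [0.2, 0.1, -0.4]
width: 0.424
grip_force: 0.0
```

Call:
apply_moves:
  fingers: 0.4
  increments:
    - {"offset":[0,0,0],"turn":[0,0,0]}
    - {"offset":[0,0,0],"turn":[0,0,0]}
    - {"offset":[0,0,0],"turn":[0,0,0]}

```text
time: 43.73
position: [438.3, -4.9, 1.8]
ee_rot: [-0.094, 0.996, 0.0, -0.0]
force: [0.4, -0.8, -0.5]
width: 0.401
grip_force: 0.2
```

Call:
apply_moves:
  fingers: 0.39
  increments:
    - {"offset":[0,0,0],"turn":[0,0,0]}
    - {"offset":[0,0,0],"turn":[0,0,0]}
    - {"offset":[0,0,0],"turn":[0,0,0]}

```text
time: 43.98
position: [438.3, -4.9, 1.9]
ee_rot: [-0.094, 0.996, 0.0, -0.0]
force: [-0.7, -1.1, 1.9]
width: 0.39
grip_force: 5.8
```

Gripped at 5.8 N, inside the 5 to 8 N band. Lift and carry to the middle slot.

Call:
apply_moves:
  increments:
    - {"offset":[0,0,-0.2],"turn":[0,0,0]}
    - {"offset":[0,0,-0.5],"turn":[0,0,0]}
    - {"offset":[0,0,-0.8],"turn":[0,0,0]}
    - {"offset":[0,0,-0.9],"turn":[0,0,0]}
    - {"offset":[0,0,-0.9],"turn":[0,0,0]}
    - {"offset":[0,0,-0.8],"turn":[0,0,0]}
    - {"offset":[0,0,-0.4],"turn":[0,0,0]}
    - {"offset":[0,0,0],"turn":[0,0,0]}

```text
time: 44.65
position: [439.9, -5.2, 116.8]
ee_rot: [-0.094, 0.996, -0.001, 0.002]
force: [1.1, 0.0, -0.4]
width: 0.392
grip_force: 5.8
```

```bash
cat >> h.py <<'E'
def slot(by,bx=75):
    c,s=np.cos(.026),np.sin(.026); return 573+bx*c-by*s,-35+bx*s+by*c
E
python3 - <<'E'
from h import *
s=bot.state(); print(s['position'],s['width'],s['grip_force'],R.from_matrix(pose()[:3,:3]).as_euler('ZYX'))
for y in(-58,0,58): print(slot(y))
x,y=slot(0); z=pose()[2,3]; plan(((x,y,115),np.pi+.19),((x,y,115),np.pi+.026))
E
```

```text
[439.94687435  -5.1615027  116.76187438] 0.3918611220716315 5.768763497471809 [-2.95256693  0.00439578 -3.13992591]
(np.float64(649.4824815324271), np.float64(-91.03061679690805))
(np.float64(647.9746514280179), np.float64(-33.05021969257426))
(np.float64(646.4668213236087), np.float64(24.930177411759523))
turn [-0.02  0.05 -0.01] shift after [-7.96 -2.67  0.07] | shift before [-7.96 -2.66  0.11] rows 8
turn [ 0.   -0.    1.88] shift after [0. 0. 0.] | shift before [0. 0. 0.] rows 2
```

Call:
apply_moves:
  increments:
    - {"offset":[-0.4,-0.13,0],"turn":[-0.02,0.05,0]}
    - {"offset":[-0.8,-0.27,0.01],"turn":[0,0,0]}
    - {"offset":[-0.9,-0.3,0.01],"turn":[0,0,0]}
    - {"offset":[-0.95,-0.32,0.01],"turn":[0,0,0]}
    - {"offset":[-0.95,-0.32,0.01],"turn":[0,0,0]}
    - {"offset":[-0.95,-0.32,0.01],"turn":[0,0,0]}
    - {"offset":[-0.95,-0.32,0.01],"turn":[0,0,0]}
    - {"offset":[-0.9,-0.3,0.01],"turn":[0,0,0]}
    - {"offset":[-0.8,-0.27,0],"turn":[0,0,0]}
    - {"offset":[-0.36,-0.12,0],"turn":[0,0,0]}

```text
time: 45.48
position: [647.3, -33.3, 109.1]
ee_rot: [-0.094, 0.996, 0.001, -0.003]
force: [-0.6, -0.1, -0.4]
width: 0.391
grip_force: 5.8
```

Call:
apply_moves:
  increments:
    - {"offset":[0,0,0],"turn":[0,0,0.47]}
    - {"offset":[0,0,0],"turn":[0,0,0.47]}
    - {"offset":[0,0,0],"turn":[0,0,0.47]}
    - {"offset":[0,0,0],"turn":[0,0,0.47]}
    - {"offset":[0,0,0],"turn":[0,0,0]}
    - {"offset":[0,0,0],"turn":[0,0,0]}

```text
time: 45.98
position: [645.1, -32.8, 110.0]
ee_rot: [-0.013, 1.0, 0.001, -0.004]
force: [-0.6, 0.0, -0.3]
width: 0.394
grip_force: 5.8
```

```bash
python3 - <<'E'
from h import *
s=bot.state(); print(s['position'],s['width'],s['grip_force'],R.from_matrix(pose()[:3,:3]).as_euler('ZYX'))
x,y=slot(0); plan(((x,y,25),np.pi+.026))
im,P=cam('wrist')
d=P[...,:2]-[573,-35]; bx=d[...,0]+.026*d[...,1]; by=d[...,1]-.026*d[...,0]
# divider + front checks, bay floor
q=(bx>25)&(bx<60)&(abs(by)<130)&(P[...,2]<70); print('walls by>',[(yy,int(np.median(P[...,2][q&(abs(by-yy)<1.5)]))) for yy in range(-110,112,3) if (q&(abs(by-yy)<1.5)).sum()>3])
E
```

```text
[645.1400819  -32.77885154 109.98184211] 0.3937555637177638 5.76863843947649 [-3.11566756 -0.00772886  3.13953568]
turn [ 0.02 -0.09 -0.  ] shift after [-0.11 -0.01  3.4 ] | shift before [-0.14 -0.02  3.4 ] rows 4
walls by> [(-104, 57), (-101, 57), (-98, 42), (-95, 22), (-92, 22), (-89, 22), (-86, 22), (-83, 22), (-80, 22), (-77, 22), (-74, 22), (-71, 22), (-68, 22), (-65, 22), (-62, 22), (-59, 22), (-56, 22), (-53, 22), (-50, 22), (-47, 22), (-44, 22), (-41, 22), (-38, 21), (-35, 22), (-32, 22), (-29, 22), (-26, 22), (-23, 22), (-20, 22), (-17, 22), (-14, 22), (-11, 22), (-8, 22), (-5, 22), (-2, 22), (1, 22), (4, 22), (7, 22), (10, 22), (13, 22), (16, 22), (19, 22), (22, 22), (25, 22), (28, 22), (31, 22), (34, 22), (37, 22), (40, 22), (43, 22), (46, 22), (49, 22), (52, 22), (55, 22), (58, 22), (61, 22), (64, 22), (67, 22), (70, 22), (73, 22), (76, 22), (79, 22), (82, 22), (85, 22), (88, 22), (91, 22), (94, 22), (97, 22), (100, 41), (103, 55), (106, 55)]
```

Call:
apply_moves:
  increments:
    - {"offset":[-0.12,0,0.4],"turn":[0.02,-0.09,0]}
    - {"offset":[0,0,0.7],"turn":[0,0,0]}
    - {"offset":[0,0,0.8],"turn":[0,0,0]}
    - {"offset":[0,0,0.7],"turn":[0,0,0]}
    - {"offset":[0,0,0.5],"turn":[0,0,0]}
    - {"offset":[0,0,0.2],"turn":[0,0,0]}
    - {"offset":[0,0,0],"turn":[0,0,0]}
    - {"offset":[0,0,0],"turn":[0,0,0]}

```text
time: 46.7
position: [649.7, -33.0, 29.0]
ee_rot: [-0.012, 1.0, -0.0, 0.001]
force: [-0.3, -0.4, -0.4]
width: 0.392
grip_force: 5.8
```

Call:
apply_moves:
  increments:
    - {"offset":[0,0,0.03],"turn":[0,0,0]}
    - {"offset":[0,0,0],"turn":[0,0,0]}

```text
time: 46.87
position: [650.4, -33.2, 29.4]
ee_rot: [-0.012, 1.0, -0.0, 0.003]
force: [0.0, -0.2, 0.0]
width: 0.395
grip_force: 5.8
```

Call:
apply_moves:
  increments:
    - {"offset":[0,0,0.1],"turn":[0,0.05,0]}
    - {"offset":[0,0,0.08],"turn":[0,0,0]}
    - {"offset":[0,0,0],"turn":[0,0,0]}

```text
time: 47.12
position: [649.8, -33.1, 24.0]
ee_rot: [-0.012, 1.0, -0.0, -0.0]
force: [-0.4, -0.0, -0.2]
width: 0.391
grip_force: 5.8
```

Call:
apply_moves:
  increments:
    - {"offset":[0,0,0.03],"turn":[0,0,0]}
    - {"offset":[0,0,0],"turn":[0,0,0]}

```text
time: 47.28
position: [650.0, -33.1, 23.9]
ee_rot: [-0.012, 1.0, -0.0, -0.0]
force: [-0.1, 0.7, 3.1]
width: 0.391
grip_force: 6.1
```

Call:
apply_moves:
  fingers: 0.47
  increments:
    - {"offset":[0,0,0],"turn":[0,0,0]}
    - {"offset":[0,0,0],"turn":[0,0,0]}
    - {"offset":[0,0,-0.3],"turn":[0,0,0]}
    - {"offset":[0,0,-0.7],"turn":[0,0,0]}
    - {"offset":[0,0,-1],"turn":[0,0,0]}
    - {"offset":[0,0,-1],"turn":[0,0,0]}
    - {"offset":[0,0,-1],"turn":[0,0,0]}
    - {"offset":[0,0,-1],"turn":[0,0,0]}
    - {"offset":[0,0,-1],"turn":[0,0,0]}
    - {"offset":[0,0,-0.5],"turn":[0,0,0]}

```text
time: 48.12
position: [651.1, -33.2, 189.6]
ee_rot: [-0.012, 1.0, -0.001, 0.002]
force: [-0.0, 0.5, 0.5]
width: 0.465
grip_force: 0.0
```

Call:
apply_moves:
  fingers: 0.55
  increments:
    - {"offset":[0.65,0.5,0],"turn":[0,0,0]}
    - {"offset":[0.65,0.5,0],"turn":[0,0,0]}
    - {"offset":[0.65,0.5,0],"turn":[0,0,0]}
    - {"offset":[0.65,0.5,0],"turn":[0,0,0]}
    - {"offset":[0.65,0.5,0],"turn":[0,0,0]}
    - {"offset":[0.65,0.5,0],"turn":[0,0,0]}
    - {"offset":[0.65,0.5,0],"turn":[0,0,0]}
    - {"offset":[0.65,0.5,0],"turn":[0,0,0]}
    - {"offset":[0,0,0],"turn":[0,0,0]}
    - {"offset":[0,0,0],"turn":[0,0,0]}

```text
time: 48.95
position: [516.6, 64.2, 185.2]
ee_rot: [-0.013, 1.0, -0.0, -0.001]
force: [-0.3, 0.4, 0.9]
width: 0.554
grip_force: 0.0
```

```bash
python3 - <<'E'
from h import *
s=bot.state(); print(s['position'],s['qpos'].round(2),R.from_matrix(pose()[:3,:3]).as_euler('ZYX'))
im,P=slices('wrist'); 
# drawer content
def bay():
    for n in('wrist','top'):
        im,P=cam(n); d=P[...,:2]-[573,-35]; bx=d[...,0]+.026*d[...,1]; by=d[...,1]-.026*d[...,0]
        q=(bx>23)&(bx<150)&(abs(by)<95)&(P[...,2]>26)&(P[...,2]<40); 
        if q.sum()>20: print(n,'bay obj',q.sum(),bx[q].mean().round(1),by[q].mean().round(1),np.percentile(P[...,2][q],[5,50,95]).round(1))
bay()
plan(((422.9,110.6,60),np.pi+.026),((422.9,110.6,60),np.pi+.276))
E
```

```text
[516.55915687  64.23101672 185.18261875] [-0.07 -0.01  1.99 -0.    1.16 -1.67] [-3.11554690e+00 -2.09537914e-03 -3.14108439e+00]
320 px 66 20 c 384.7 -158.0 mean [ 384.6 -157.9] size 2.5 55.0 long axis -0.884 2sd [ 0.9 30.2] z 10.9 rgb [50 36 24] hue 14.0
688 px 292 9 c 372.2 40.3 mean [371.1  40.7] size 17.4 32.1 long axis -1.567 2sd [ 9.5 16.4] z 8.9 rgb [145  84  95] hue 174.0
1907 px 367 73 c 423.0 110.7 mean [422.  110.4] size 53.3 33.7 long axis 0.284 2sd [17.6 27.9] z 9.1 rgb [80 93 77] hue 73.0
1906 px 125 89 c 442.0 -116.2 mean [ 441.5 -115.4] size 34.5 53.8 long axis -0.351 2sd [18.1 28.1] z 9.1 rgb [ 87 100 119] hue 105.0
wrist bay obj 445 64.5 -4.9 [28.4 30.  31.2]
top bay obj 174 77.8 -7.3 [26.1 28.9 32.8]
turn [-0.01 -0.02 -0.02] shift after [3.75 1.99 5.02] | shift before [3.75 1.99 5.03] rows 6
turn [-0.    0.   -2.86] shift after [0. 0. 0.] | shift before [0. 0. 0.] rows 3
```

Call:
apply_moves:
  increments:
    - {"offset":[0.62,0.33,0.84],"turn":[0,0,0]}
    - {"offset":[0.62,0.33,0.84],"turn":[0,0,0]}
    - {"offset":[0.62,0.33,0.84],"turn":[0,0,0]}
    - {"offset":[0.62,0.33,0.84],"turn":[0,0,0]}
    - {"offset":[0.62,0.33,0.84],"turn":[0,0,0]}
    - {"offset":[0.62,0.33,0.84],"turn":[0,0,0]}
    - {"offset":[0,0,0.3],"turn":[0,0,-0.97]}
    - {"offset":[0,0,0.3],"turn":[0,0,-0.97]}
    - {"offset":[0,0,0.3],"turn":[0,0,-0.97]}
    - {"offset":[0,0,0],"turn":[0,0,0]}

```text
time: 49.93
position: [422.3, 110.5, 35.8]
ee_rot: [-0.139, 0.99, 0.0, -0.002]
force: [0.1, 0.6, 0.6]
width: 0.548
grip_force: 0.0
```

Call:
apply_moves:
  increments:
    - {"offset":[0,0,0],"turn":[0,0,0]}
    - {"offset":[0,0,0],"turn":[0,0,0]}

```text
time: 50.1
position: [423.5, 110.7, 37.6]
ee_rot: [-0.138, 0.99, -0.0, -0.001]
force: [0.1, 0.1, -0.7]
width: 0.548
grip_force: 0.0
```

```bash
python3 - <<'E'
from h import *
s=bot.state(); print(s['position'],R.from_matrix(pose()[:3,:3]).as_euler('ZYX'))
plan(((423,110.7,20),np.pi+.28),((423,110.7,2),np.pi+.28))
E
```

```text
[423.54882008 110.65729591  37.55777438] [-2.86523936e+00 -1.25802616e-03 -3.14158808e+00]
turn [-0.   -0.01 -0.04] shift after [0.02 0.01 0.7 ] | shift before [0.02 0.01 0.7 ] rows 1
turn [0. 0. 0.] shift after [ 0.   -0.    0.72] | shift before [ 0.   -0.    0.72] rows 1
```

Call:
apply_moves:
  increments:
    - {"offset":[0.02,0,0.3],"turn":[0,0,0]}
    - {"offset":[0,0,0.3],"turn":[0,0,0]}
    - {"offset":[0,0,0.3],"turn":[0,0,0]}
    - {"offset":[0,0,0.3],"turn":[0,0,0]}
    - {"offset":[0,0,0.2],"turn":[0,0,0]}
    - {"offset":[0,0,0],"turn":[0,0,0]}
    - {"offset":[0,0,0],"turn":[0,0,0]}
    - {"offset":[0,0,0],"turn":[0,0,0]}

```text
time: 50.77
position: [422.4, 110.8, 2.2]
ee_rot: [-0.139, 0.99, -0.0, -0.001]
force: [-0.9, -0.5, -0.6]
width: 0.549
grip_force: 0.0
```

Call:
apply_moves:
  fingers: 0.42
  increments:
    - {"offset":[0,0,0],"turn":[0,0,0]}
    - {"offset":[0,0,0],"turn":[0,0,0]}
    - {"offset":[0,0,0],"turn":[0,0,0]}

```text
time: 51.02
position: [422.5, 110.8, 2.5]
ee_rot: [-0.139, 0.99, -0.0, -0.001]
force: [0.0, 0.1, 0.3]
width: 0.421
grip_force: 0.0
```

Call:
apply_moves:
  fingers: 0.4
  increments:
    - {"offset":[0,0,0],"turn":[0,0,0]}
    - {"offset":[0,0,0],"turn":[0,0,0]}
    - {"offset":[0,0,0],"turn":[0,0,0]}

```text
time: 51.27
position: [422.5, 110.7, 2.4]
ee_rot: [-0.139, 0.99, -0.0, -0.001]
force: [-0.2, -1.6, 0.9]
width: 0.402
grip_force: 0.3
```

Call:
apply_moves:
  fingers: 0.39
  increments:
    - {"offset":[0,0,0],"turn":[0,0,0]}
    - {"offset":[0,0,0],"turn":[0,0,0]}
    - {"offset":[0,0,0],"turn":[0,0,0]}

```text
time: 51.52
position: [422.4, 110.8, 2.4]
ee_rot: [-0.139, 0.99, -0.0, -0.001]
force: [-0.6, 0.1, 2.5]
width: 0.394
grip_force: 6.1
```

Call:
apply_moves:
  increments:
    - {"offset":[0,0,-0.2],"turn":[0,0,0]}
    - {"offset":[0,0,-0.5],"turn":[0,0,0]}
    - {"offset":[0,0,-0.8],"turn":[0,0,0]}
    - {"offset":[0,0,-0.9],"turn":[0,0,0]}
    - {"offset":[0,0,-0.9],"turn":[0,0,0]}
    - {"offset":[0,0,-0.8],"turn":[0,0,0]}
    - {"offset":[0,0,-0.4],"turn":[0,0,0]}
    - {"offset":[0,0,0],"turn":[0,0,0]}
    - {"offset":[0,0,0],"turn":[0,0,0]}

```text
time: 52.27
position: [422.2, 110.9, 114.5]
ee_rot: [-0.139, 0.99, 0.0, -0.001]
force: [-0.2, -0.6, -0.5]
width: 0.391
grip_force: 6.0
```

```bash
python3 - <<'E'
from h import *
s=bot.state(); print(s['position'],s['width'],s['grip_force'],R.from_matrix(pose()[:3,:3]).as_euler('ZYX'))
x,y=slot(58); print(x,y); plan(((x,y,112),np.pi+.28),((x,y,112),np.pi+.026))
E
```

```text
[422.21116472 110.88853826 114.48668297] 0.39065204464264314 6.010921038687229 [-2.86280396e+00 -1.59001051e-03  3.14136954e+00]
646.4668213236087 24.930177411759523
turn [ 0.   -0.02 -0.01] shift after [-7.67 -5.78  0.1 ] | shift before [-7.68 -5.77  0.09] rows 8
turn [-0.   -0.    2.91] shift after [0. 0. 0.] | shift before [0. 0. 0.] rows 3
```

Call:
apply_moves:
  increments:
    - {"offset":[-0.4,-0.3,0.01],"turn":[0,0,0]}
    - {"offset":[-0.86,-0.65,0.01],"turn":[0,0,0]}
    - {"offset":[-0.86,-0.65,0.01],"turn":[0,0,0]}
    - {"offset":[-0.86,-0.65,0.01],"turn":[0,0,0]}
    - {"offset":[-0.86,-0.65,0.01],"turn":[0,0,0]}
    - {"offset":[-0.86,-0.65,0.01],"turn":[0,0,0]}
    - {"offset":[-0.86,-0.65,0.01],"turn":[0,0,0]}
    - {"offset":[-0.86,-0.65,0.01],"turn":[0,0,0]}
    - {"offset":[-0.86,-0.65,0.01],"turn":[0,0,0]}
    - {"offset":[-0.39,-0.28,0],"turn":[0,0,0]}

```text
time: 53.1
position: [647.7, 23.3, 109.1]
ee_rot: [-0.138, 0.99, 0.0, -0.002]
force: [-0.5, 0.1, 0.4]
width: 0.391
grip_force: 6.0
```

Call:
apply_moves:
  increments:
    - {"offset":[0,0,0],"turn":[0,0,0.73]}
    - {"offset":[0,0,0],"turn":[0,0,0.73]}
    - {"offset":[0,0,0],"turn":[0,0,0.73]}
    - {"offset":[0,0,0],"turn":[0,0,0.72]}
    - {"offset":[0,0,0],"turn":[0,0,0]}
    - {"offset":[0,0,0],"turn":[0,0,0]}
    - {"offset":[0,0,0],"turn":[0,0,0]}

```text
time: 53.68
position: [645.7, 24.7, 110.5]
ee_rot: [-0.013, 1.0, 0.0, -0.002]
force: [0.2, -0.4, 0.2]
width: 0.389
grip_force: 6.0
```

```bash
python3 - <<'E'
from h import *
s=bot.state(); print(s['position'],s['width'],s['grip_force'],R.from_matrix(pose()[:3,:3]).as_euler('ZYX'))
x,y=slot(58); plan(((x,y,26),np.pi+.026))
E
```

```text
[645.70888699  24.73520808 110.4562396 ] 0.38924310826252156 6.01787282153964 [-3.11548924 -0.00432321  3.14150221]
turn [ 0.   -0.05  0.  ] shift after [-0.03  0.01  3.38] | shift before [-0.05  0.01  3.38] rows 4
```

Call:
apply_moves:
  increments:
    - {"offset":[0,0,0.4],"turn":[0,0,0]}
    - {"offset":[0,0,0.7],"turn":[0,0,0]}
    - {"offset":[0,0,0.8],"turn":[0,0,0]}
    - {"offset":[0,0,0.7],"turn":[0,0,0]}
    - {"offset":[0,0,0.5],"turn":[0,0,0]}
    - {"offset":[0,0,0.2],"turn":[0,0,0]}
    - {"offset":[0,0,0],"turn":[0,0,0]}
    - {"offset":[0,0,0],"turn":[0,0,0]}
    - {"offset":[0,0,0],"turn":[0,0,0]}

```text
time: 54.43
position: [647.4, 24.5, 30.9]
ee_rot: [-0.012, 1.0, -0.0, 0.0]
force: [-0.8, -0.0, -0.0]
width: 0.392
grip_force: 6.0
```

Call:
apply_moves:
  increments:
    - {"offset":[0,0,0.05],"turn":[0,0,0]}
    - {"offset":[0,0,0],"turn":[0,0,0]}
    - {"offset":[0,0,0],"turn":[0,0,0]}

```text
time: 54.68
position: [646.8, 24.6, 29.0]
ee_rot: [-0.012, 1.0, -0.0, -0.0]
force: [-0.8, 0.6, -0.9]
width: 0.399
grip_force: 6.0
```

Call:
apply_moves:
  increments:
    - {"offset":[0,0,0.09],"turn":[0,0,0]}
    - {"offset":[0,0,0.08],"turn":[0,0,0]}
    - {"offset":[0,0,0],"turn":[0,0,0]}
    - {"offset":[0,0,0],"turn":[0,0,0]}

```text
time: 55.02
position: [646.6, 24.6, 24.3]
ee_rot: [-0.012, 1.0, -0.0, -0.001]
force: [-1.3, 0.4, 1.8]
width: 0.393
grip_force: 6.3
```

Call:
apply_moves:
  increments:
    - {"offset":[0,0,0.03],"turn":[0,0,0]}
    - {"offset":[0,0,0],"turn":[0,0,0]}
    - {"offset":[0,0,0],"turn":[0,0,0]}

```text
time: 55.27
position: [647.0, 24.6, 24.2]
ee_rot: [-0.012, 1.0, -0.0, -0.0]
force: [-0.4, -0.4, 4.9]
width: 0.391
grip_force: 6.5
```

Call:
apply_moves:
  fingers: 0.46
  increments:
    - {"offset":[0,0,0],"turn":[0,0,0]}
    - {"offset":[0,0,0],"turn":[0,0,0]}
    - {"offset":[0,0,-0.3],"turn":[0,0,0]}
    - {"offset":[0,0,-0.7],"turn":[0,0,0]}
    - {"offset":[0,0,-1],"turn":[0,0,0]}
    - {"offset":[0,0,-1],"turn":[0,0,0]}
    - {"offset":[0,0,-1],"turn":[0,0,0]}
    - {"offset":[0,0,-1],"turn":[0,0,0]}
    - {"offset":[0,0,-1],"turn":[0,0,0]}
    - {"offset":[0,0,-0.5],"turn":[0,0,0]}

```text
time: 56.1
position: [648.0, 24.6, 189.9]
ee_rot: [-0.012, 1.0, -0.0, 0.002]
force: [0.8, 0.1, 0.4]
width: 0.461
grip_force: 0.0
```

Call:
apply_moves:
  fingers: 0.55
  increments:
    - {"offset":[0.63,-0.5,0],"turn":[0,0,0]}
    - {"offset":[0.63,-0.5,0],"turn":[0,0,0]}
    - {"offset":[0.63,-0.5,0],"turn":[0,0,0]}
    - {"offset":[0.63,-0.5,0],"turn":[0,0,0]}
    - {"offset":[0.63,-0.5,0],"turn":[0,0,0]}
    - {"offset":[0.63,-0.5,0],"turn":[0,0,0]}
    - {"offset":[0.63,-0.5,0],"turn":[0,0,0]}
    - {"offset":[0.63,-0.5,0],"turn":[0,0,0]}
    - {"offset":[0,0,0],"turn":[0,0,0]}
    - {"offset":[0,0,0],"turn":[0,0,0]}

```text
time: 56.93
position: [522.5, -78.7, 185.6]
ee_rot: [-0.012, 1.0, 0.0, -0.001]
force: [0.6, -0.7, 0.2]
width: 0.547
grip_force: 0.0
```

```bash
python3 - <<'E'
from h import *
s=bot.state(); print(s['position'],R.from_matrix(pose()[:3,:3]).as_euler('ZYX'))
slices('wrist')
plan(((442,-116,60),np.pi+.026),((442,-116,30),np.pi-.345))
E
```

```text
[522.51710914 -78.66706061 185.5691444 ] [-3.11845930e+00 -2.38230239e-03  3.14137583e+00]
587 px 454 8 c 373.4 40.0 mean [372.4  39.9] size 14.8 31.8 long axis -1.543 2sd [ 8.1 16. ] z 8.9 rgb [141  83  96] hue 172.0
1816 px 276 87 c 441.8 -116.3 mean [ 441.5 -116.2] size 34.0 53.1 long axis -0.332 2sd [17.4 27.8] z 9.1 rgb [ 82  90 104] hue 106.0
turn [ 0.   -0.02 -0.02] shift after [ 3.28 -1.42  5.03] | shift before [ 3.27 -1.43  5.04] rows 6
turn [ 0.   -0.    4.25] shift after [ 0.  -0.   1.2] | shift before [ 0.  -0.   1.2] rows 5
```

Call:
apply_moves:
  increments:
    - {"offset":[0.65,-0.29,1],"turn":[0,0,0]}
    - {"offset":[0.65,-0.29,1],"turn":[0,0,0]}
    - {"offset":[0.65,-0.28,1],"turn":[0,0,0]}
    - {"offset":[0.65,-0.28,1],"turn":[0,0,0]}
    - {"offset":[0.65,-0.28,1],"turn":[0,0,0]}
    - {"offset":[0,0,0.2],"turn":[0,0,0.83]}
    - {"offset":[0,0,0.2],"turn":[0,0,0.83]}
    - {"offset":[0,0,0.2],"turn":[0,0,0.83]}
    - {"offset":[0,0,0.2],"turn":[0,0,0.83]}
    - {"offset":[0,0,0.1],"turn":[0,0,0.83]}

```text
time: 57.82
position: [443.0, -115.3, 38.0]
ee_rot: [0.169, 0.986, -0.0, -0.001]
force: [0.6, -0.0, 0.5]
width: 0.55
grip_force: 0.0
```

Call:
apply_moves:
  increments:
    - {"offset":[0,0,0],"turn":[0,0,0]}
    - {"offset":[0,0,0],"turn":[0,0,0]}
    - {"offset":[0,0,0],"turn":[0,0,0]}

```text
time: 58.07
position: [443.1, -115.8, 38.9]
ee_rot: [0.167, 0.986, -0.0, -0.001]
force: [0.4, 0.4, 0.3]
width: 0.551
grip_force: 0.0
```

```bash
python3 - <<'E'
from h import *
s=bot.state(); print(s['position'],R.from_matrix(pose()[:3,:3]).as_euler('ZYX'))
plan(((442,-116.3,2),np.pi-.34))
E
```

```text
[ 443.11993023 -115.76026912   38.87355784] [ 2.80654573e+00 -1.24557531e-03 -3.14068631e+00]
turn [-0.01 -0.01  0.06] shift after [ 0.04 -0.04  1.47] | shift before [ 0.03 -0.03  1.48] rows 2
```

Call:
apply_moves:
  increments:
    - {"offset":[0.04,-0.03,0.3],"turn":[0,0,0.06]}
    - {"offset":[0,0,0.3],"turn":[0,0,0]}
    - {"offset":[0,0,0.3],"turn":[0,0,0]}
    - {"offset":[0,0,0.3],"turn":[0,0,0]}
    - {"offset":[0,0,0.25],"turn":[0,0,0]}
    - {"offset":[0,0,0],"turn":[0,0,0]}
    - {"offset":[0,0,0],"turn":[0,0,0]}
    - {"offset":[0,0,0],"turn":[0,0,0]}

```text
time: 58.73
position: [441.4, -116.4, 2.5]
ee_rot: [0.17, 0.985, -0.0, -0.001]
force: [1.4, 0.0, -0.2]
width: 0.549
grip_force: 0.0
```

Call:
apply_moves:
  fingers: 0.42
  increments:
    - {"offset":[0,0,0],"turn":[0,0,0]}
    - {"offset":[0,0,0],"turn":[0,0,0]}
    - {"offset":[0,0,0],"turn":[0,0,0]}

```text
time: 58.98
position: [441.6, -116.5, 2.8]
ee_rot: [0.17, 0.985, -0.0, -0.0]
force: [-0.4, -0.4, 0.5]
width: 0.421
grip_force: 0.0
```

Call:
apply_moves:
  fingers: 0.4
  increments:
    - {"offset":[0,0,0],"turn":[0,0,0]}
    - {"offset":[0,0,0],"turn":[0,0,0]}
    - {"offset":[0,0,0],"turn":[0,0,0]}

```text
time: 59.23
position: [441.5, -116.5, 2.7]
ee_rot: [0.17, 0.985, -0.0, -0.001]
force: [0.3, -0.5, 0.1]
width: 0.401
grip_force: 0.2
```

Call:
apply_moves:
  fingers: 0.39
  increments:
    - {"offset":[0,0,0],"turn":[0,0,0]}
    - {"offset":[0,0,0],"turn":[0,0,0]}
    - {"offset":[0,0,0],"turn":[0,0,0]}

```text
time: 59.48
position: [441.5, -116.5, 2.7]
ee_rot: [0.17, 0.985, -0.0, -0.001]
force: [0.0, -0.2, 2.5]
width: 0.392
grip_force: 6.0
```

Call:
apply_moves:
  increments:
    - {"offset":[0,0,-0.2],"turn":[0,0,0]}
    - {"offset":[0,0,-0.5],"turn":[0,0,0]}
    - {"offset":[0,0,-0.8],"turn":[0,0,0]}
    - {"offset":[0,0,-0.9],"turn":[0,0,0]}
    - {"offset":[0,0,-0.9],"turn":[0,0,0]}
    - {"offset":[0,0,-0.8],"turn":[0,0,0]}
    - {"offset":[0,0,-0.4],"turn":[0,0,0]}
    - {"offset":[0,0,0],"turn":[0,0,0]}
    - {"offset":[0,0,0],"turn":[0,0,0]}

```text
time: 60.23
position: [441.4, -116.2, 114.8]
ee_rot: [0.17, 0.985, -0.0, -0.001]
force: [0.7, 0.8, -0.8]
width: 0.39
grip_force: 5.9
```

```bash
python3 - <<'E'
from h import *
s=bot.state(); print(s['position'],s['width'],s['grip_force'],R.from_matrix(pose()[:3,:3]).as_euler('ZYX'))
x,y=slot(-56.5); print(x,y); plan(((x,y,112),np.pi-.34),((x,y,112),np.pi+.026))
E
```

```text
[ 441.36812073 -116.1670755   114.78893573] 0.39022257971963764 5.917754899710417 [ 2.79907747e+00 -1.33619670e-03 -3.14071291e+00]
649.4434859262786 -89.5311237683477
turn [-0.01 -0.02 -0.03] shift after [-7.49  3.78  0.11] | shift before [-7.48  3.8   0.1 ] rows 8
turn [-0.    0.   -4.19] shift after [0. 0. 0.] | shift before [0. 0. 0.] rows 5
```

Call:
apply_moves:
  increments:
    - {"offset":[-0.4,0.2,0.01],"turn":[0,0,0]}
    - {"offset":[-0.84,0.42,0.01],"turn":[0,0,0]}
    - {"offset":[-0.84,0.42,0.01],"turn":[0,0,0]}
    - {"offset":[-0.84,0.42,0.01],"turn":[0,0,0]}
    - {"offset":[-0.84,0.42,0.01],"turn":[0,0,0]}
    - {"offset":[-0.84,0.42,0.01],"turn":[0,0,0]}
    - {"offset":[-0.84,0.42,0.01],"turn":[0,0,0]}
    - {"offset":[-0.84,0.42,0.01],"turn":[0,0,0]}
    - {"offset":[-0.84,0.44,0.01],"turn":[0,0,0]}
    - {"offset":[-0.37,0.2,0],"turn":[0,0,0]}

```text
time: 61.07
position: [650.5, -89.5, 109.3]
ee_rot: [0.17, 0.985, 0.0, -0.002]
force: [-0.8, -0.1, -0.2]
width: 0.391
grip_force: 5.9
```

Call:
apply_moves:
  increments:
    - {"offset":[0,0,0],"turn":[0,0,-0.84]}
    - {"offset":[0,0,0],"turn":[0,0,-0.84]}
    - {"offset":[0,0,0],"turn":[0,0,-0.84]}
    - {"offset":[0,0,0],"turn":[0,0,-0.84]}
    - {"offset":[0,0,0],"turn":[0,0,-0.84]}
    - {"offset":[0,0,0],"turn":[0,0,0]}
    - {"offset":[0,0,0],"turn":[0,0,0]}
    - {"offset":[0,0,0],"turn":[0,0,0]}

```text
time: 61.73
position: [648.8, -90.0, 110.8]
ee_rot: [-0.011, 1.0, 0.0, -0.002]
force: [-0.4, 0.8, 0.0]
width: 0.397
grip_force: 5.9
```

```bash
python3 - <<'E'
from h import *
s=bot.state(); print(s['position'],s['width'],s['grip_force'],R.from_matrix(pose()[:3,:3]).as_euler('ZYX'))
x,y=slot(-56.5); plan(((x,y,29),np.pi+.026))
E
```

```text
[648.84074232 -89.98602281 110.7510332 ] 0.3972194751047731 5.924667119979858 [-3.11919932 -0.0042152   3.14113134]
turn [ 0.01 -0.05 -0.04] shift after [-0.02  0.02  3.27] | shift before [-0.04  0.02  3.27] rows 4
```

Call:
apply_moves:
  increments:
    - {"offset":[0,0,0.4],"turn":[0,0,0]}
    - {"offset":[0,0.02,0.7],"turn":[0,0,0]}
    - {"offset":[0,0,0.8],"turn":[0,0,0]}
    - {"offset":[0,0,0.7],"turn":[0,0,0]}
    - {"offset":[0,0,0.5],"turn":[0,0,0]}
    - {"offset":[0,0,0.2],"turn":[0,0,0]}
    - {"offset":[0,0,0.05],"turn":[0,0,0]}
    - {"offset":[0,0,0],"turn":[0,0,0]}
    - {"offset":[0,0,0],"turn":[0,0,0]}

```text
time: 62.48
position: [650.4, -90.0, 29.8]
ee_rot: [-0.012, 1.0, -0.0, 0.0]
force: [0.6, -0.4, -0.4]
width: 0.391
grip_force: 5.9
```

Call:
apply_moves:
  increments:
    - {"offset":[0,0,0.07],"turn":[0,0,0]}
    - {"offset":[0,0,0.07],"turn":[0,0,0]}
    - {"offset":[0,0,0],"turn":[0,0,0]}
    - {"offset":[0,0,0],"turn":[0,0,0]}

```text
time: 62.82
position: [649.5, -89.7, 25.4]
ee_rot: [-0.012, 1.0, -0.0, -0.001]
force: [-0.2, -0.0, 0.2]
width: 0.391
grip_force: 5.9
```

Call:
apply_moves:
  increments:
    - {"offset":[0,0,0.03],"turn":[0,0,0]}
    - {"offset":[0,0,0],"turn":[0,0,0]}
    - {"offset":[0,0,0],"turn":[0,0,0]}

```text
time: 63.07
position: [649.7, -89.8, 24.8]
ee_rot: [-0.012, 1.0, -0.0, -0.001]
force: [-0.4, -0.6, 1.8]
width: 0.396
grip_force: 6.1
```

Call:
apply_moves:
  fingers: 0.46
  increments:
    - {"offset":[0,0,0],"turn":[0,0,0]}
    - {"offset":[0,0,0],"turn":[0,0,0]}
    - {"offset":[0,0,-0.3],"turn":[0,0,0]}
    - {"offset":[0,0,-0.7],"turn":[0,0,0]}
    - {"offset":[0,0,-1],"turn":[0,0,0]}
    - {"offset":[0,0,-1],"turn":[0,0,0]}
    - {"offset":[0,0,-1],"turn":[0,0,0]}
    - {"offset":[0,0,-1],"turn":[0,0,0]}
    - {"offset":[0,0,-1],"turn":[0,0,0]}
    - {"offset":[0,0,-0.5],"turn":[0,0,0]}

```text
time: 63.9
position: [651.3, -90.1, 191.6]
ee_rot: [-0.012, 1.0, -0.001, 0.002]
force: [0.0, -0.5, 0.1]
width: 0.463
grip_force: 0.0
```

Call:
apply_moves:
  fingers: 0.26
  increments:
    - {"offset":[0.9,0.88,0],"turn":[0,0,0]}
    - {"offset":[0.9,0.88,0],"turn":[0,0,0]}
    - {"offset":[0.9,0.88,0],"turn":[0,0,0]}
    - {"offset":[0.9,0.88,0],"turn":[0,0,0]}
    - {"offset":[0.9,0.88,0],"turn":[0,0,0]}
    - {"offset":[0,0,0],"turn":[0,0,1]}
    - {"offset":[0,0,0],"turn":[0,0,1]}
    - {"offset":[0,0,0],"turn":[0,0,1]}
    - {"offset":[0,0,0],"turn":[0,0,1]}
    - {"offset":[0,0,0],"turn":[0,0,1]}

```text
time: 64.73
position: [534.2, 17.8, 186.7]
ee_rot: [0.207, 0.978, -0.0, -0.001]
force: [0.3, -0.1, -0.2]
width: 0.26
grip_force: 0.0
```

Call:
apply_moves:
  increments:
    - {"offset":[0,0,0],"turn":[0,0,1]}
    - {"offset":[0,0,0],"turn":[0,0,1]}
    - {"offset":[0,0,0],"turn":[0,0,1]}
    - {"offset":[0,0,0],"turn":[0,0,1]}
    - {"offset":[0,0,0],"turn":[0,0,1]}
    - {"offset":[0,0,0],"turn":[0,0,1]}
    - {"offset":[0,0,0],"turn":[0,0,1]}
    - {"offset":[0,0,0],"turn":[0,0,1]}
    - {"offset":[0,0,0],"turn":[0,0,1]}
    - {"offset":[0,0,0],"turn":[0,0,1]}

```text
time: 65.57
position: [534.3, 17.7, 186.6]
ee_rot: [0.601, 0.799, -0.001, -0.001]
force: [0.1, 0.1, 0.3]
width: 0.262
grip_force: 0.0
```

Call:
apply_moves:
  increments:
    - {"offset":[0,0,0],"turn":[0,0,1]}
    - {"offset":[0,0,0],"turn":[0,0,1]}
    - {"offset":[0,0,0],"turn":[0,0,1]}
    - {"offset":[0,0,0],"turn":[0,0,0]}

```text
time: 65.9
position: [534.3, 17.7, 186.6]
ee_rot: [0.699, 0.715, -0.001, -0.001]
force: [0.2, -0.3, -0.4]
width: 0.265
grip_force: 0.0
```

```bash
python3 - <<'E'
from h import *
s=bot.state(); print(s['position'],s['qpos'].round(2),R.from_matrix(pose()[:3,:3]).as_euler('ZYX'))
im,P=cam('wrist'); cv2.imwrite('pics/w20.png',im[...,::-1])
def comps(ref,w,zlo,nm):
    d=P[...,:2]-ref; bx=d[...,0]+.026*d[...,1]; by=d[...,1]-.026*d[...,0]
    q=(bx>23)&(bx<216)&(abs(by)<w)&(P[...,2]>zlo)&(P[...,2]<60)
    k,l,st,_=cv2.connectedComponentsWithStats(cv2.morphologyEx(q.astype(np.uint8),cv2.MORPH_OPEN,np.ones((3,3))))
    for i in range(1,k):
        m=l==i
        if m.sum()>80: print(nm,m.sum(),bx[m].mean().round(),by[m].mean().round(),'z',np.percentile(P[m][:,2],[50,98]).round(1),'x',np.percentile(bx[m],[1,99]).round(),im[m].mean(0).astype(int))
comps([573,-35],92,26,'slice'); comps([568,121],48,29,'stone')
X,Y,Z=P[...,0],P[...,1],P[...,2]
q=(Z>46)&(Z<52)&(X>515)&(X<545)&(Y>-60)&(Y<80); p=P[q]; print('bar',len(p),p.mean(0),np.percentile(p[:,0],[3,97]))
plan(((536.5,20.5,25),1.597))
E
```

```text
[534.27981693  17.65796593 186.61165255] [-0.16  0.02  1.96 -0.    1.16 -0.18] [ 1.59330605e+00  1.81528772e-04 -3.13897325e+00]
slice 1665 75.0 58.0 z [29.9 31.5] x [ 50. 101.] [100 128 108]
slice 1433 77.0 1.0 z [29.9 31.4] x [ 52. 103.] [147  94  58]
slice 1242 75.0 -56.0 z [30.  31.5] x [ 50. 101.] [ 83 101 125]
stone 1992 143.0 28.0 z [38.6 43.6] x [124. 165.] [120  84  48]
stone 1351 127.0 -11.0 z [36.8 40.5] x [110. 145.] [86 73 64]
stone 679 84.0 -18.0 z [36.6 39.9] x [75. 95.] [125  37  23]
bar 1448 [535.72403137  23.70772964  48.15522696] [530.34198111 541.99643179]
turn [-0.03  0.   -0.01] shift after [0.11 0.09 6.47] | shift before [0.11 0.11 6.47] rows 7
```

All three slices lie flat (tops at z = 30) and the stones are low in their bay. I'll grip the handle and close the drawer.

Call:
apply_moves:
  increments:
    - {"offset":[0.05,0.05,0.7],"turn":[0,0,0]}
    - {"offset":[0.06,0.05,0.7],"turn":[0,0,0]}
    - {"offset":[0,0,0.8],"turn":[0,0,0]}
    - {"offset":[0,0,0.8],"turn":[0,0,0]}
    - {"offset":[0,0,0.8],"turn":[0,0,0]}
    - {"offset":[0,0,0.8],"turn":[0,0,0]}
    - {"offset":[0,0,0.8],"turn":[0,0,0]}
    - {"offset":[0,0,0.6],"turn":[0,0,0]}
    - {"offset":[0,0,0.3],"turn":[0,0,0]}
    - {"offset":[0,0,0],"turn":[0,0,0]}

```text
time: 66.78
position: [535.1, 20.6, 27.4]
ee_rot: [0.698, 0.716, -0.002, -0.002]
force: [0.0, -0.5, 0.2]
width: 0.257
grip_force: 0.0
```

Call:
apply_moves:
  fingers: 0.0
  increments:
    - {"offset":[0,0,0],"turn":[0,0,0]}
    - {"offset":[0,0,0],"turn":[0,0,0]}
    - {"offset":[0,0,0],"turn":[0,0,0]}
    - {"offset":[0,0,0],"turn":[0,0,0]}
    - {"offset":[0,0,0],"turn":[0,0,0]}
    - {"offset":[0,0,0],"turn":[0,0,0]}

```text
time: 67.28
position: [536.8, 20.4, 29.7]
ee_rot: [0.698, 0.716, -0.001, -0.0]
force: [-0.3, 0.3, -5.1]
width: 0.105
grip_force: 58.5
```

Call:
apply_moves:
  increments:
    - {"offset":[0,0.2,0],"turn":[0,0,0]}
    - {"offset":[0,0.35,0],"turn":[0,0,0]}
    - {"offset":[0,0.4,0],"turn":[0,0,0]}
    - {"offset":[0,0.4,0],"turn":[0,0,0]}
    - {"offset":[0,0.4,0],"turn":[0,0,0]}
    - {"offset":[0,0.4,0],"turn":[0,0,0]}
    - {"offset":[0,0.4,0],"turn":[0,0,0]}
    - {"offset":[0,0.4,0],"turn":[0,0,0]}
    - {"offset":[0,0.4,0],"turn":[0,0,0]}
    - {"offset":[0,0.4,0],"turn":[0,0,0]}

```text
time: 68.12
position: [632.1, 22.9, 29.7]
ee_rot: [0.699, 0.716, -0.0, -0.0]
force: [-1.8, 1.6, -0.4]
width: 0.102
grip_force: 59.0
```

Call:
apply_moves:
  increments:
    - {"offset":[0,0.4,0],"turn":[0,0,0]}
    - {"offset":[0,0.4,0],"turn":[0,0,0]}
    - {"offset":[0,0.35,0],"turn":[0,0,0]}
    - {"offset":[0,0.3,0],"turn":[0,0,0]}
    - {"offset":[0,0.2,0],"turn":[0,0,0]}
    - {"offset":[0,0.15,0],"turn":[0,0,0]}
    - {"offset":[0,0.1,0],"turn":[0,0,0]}
    - {"offset":[0,0,0],"turn":[0,0,0]}
    - {"offset":[0,0,0],"turn":[0,0,0]}

```text
time: 68.87
position: [678.7, 24.1, 29.7]
ee_rot: [0.699, 0.715, 0.0, -0.0]
force: [1.1, 4.4, 0.3]
width: 0.102
grip_force: 59.1
```

Call:
apply_moves:
  increments:
    - {"offset":[0,0.08,0],"turn":[0,0,0]}
    - {"offset":[0,0.08,0],"turn":[0,0,0]}
    - {"offset":[0,0,0],"turn":[0,0,0]}
    - {"offset":[0,0,0],"turn":[0,0,0]}

```text
time: 69.2
position: [682.3, 24.2, 29.7]
ee_rot: [0.699, 0.715, -0.0, -0.0]
force: [0.3, 5.9, 2.7]
width: 0.098
grip_force: 59.4
```

Call:
apply_moves:
  increments:
    - {"offset":[0,0.05,0],"turn":[0,0,0]}
    - {"offset":[0,0.05,0],"turn":[0,0,0]}
    - {"offset":[0,0,0],"turn":[0,0,0]}
    - {"offset":[0,0,0],"turn":[0,0,0]}

```text
time: 69.53
position: [682.5, 24.2, 29.7]
ee_rot: [0.698, 0.716, -0.003, -0.003]
force: [-7.5, 5.3, 9.1]
width: 0.104
grip_force: 59.9
```

Call:
apply_moves:
  increments:
    - {"offset":[0,0.05,0],"turn":[0,0,0]}
    - {"offset":[0,0.05,0],"turn":[0,0,0]}
    - {"offset":[0,0,0],"turn":[0,0,0]}
    - {"offset":[0,0,0],"turn":[0,0,0]}

```text
time: 69.87
position: [682.5, 24.2, 29.6]
ee_rot: [0.698, 0.716, -0.005, -0.006]
force: [-13.8, 4.0, 11.8]
width: 0.105
grip_force: 60.5
```

Call:
apply_moves:
  fingers: 0.26
  increments:
    - {"offset":[0,0,0],"turn":[0,0,0]}
    - {"offset":[0,0,0],"turn":[0,0,0]}
    - {"offset":[0,0,0],"turn":[0,0,0]}
    - {"offset":[0,0,0],"turn":[0,0,0]}

```text
time: 70.2
position: [687.2, 23.1, 29.0]
ee_rot: [0.699, 0.715, -0.001, 0.0]
force: [-0.3, -0.2, -0.2]
width: 0.264
grip_force: 0.0
```

```bash
python3 - <<'E'
from h import *
s=bot.state(); print(s['position'],s['force'],s['width'],R.from_matrix(pose()[:3,:3]).as_euler('ZYX'))
plan(((682.5,24.2,29.7),1.597))
E
```

```text
[687.24681704  23.08233908  28.97614981] [-0.26663122 -0.21030995 -0.19108098] 0.2636955128622946 [ 1.59445756e+00  1.29868114e-03 -3.14027972e+00]
turn [-0.02  0.01 -0.03] shift after [ 0.05 -0.19 -0.03] | shift before [ 0.05 -0.19 -0.03] rows 1
```

Call:
apply_moves:
  increments:
    - {"offset":[0,-0.16,0],"turn":[0,0,0]}
    - {"offset":[0,0,0],"turn":[0,0,0]}
    - {"offset":[0,0,-0.4],"turn":[0,0,0]}
    - {"offset":[0,0,-0.8],"turn":[0,0,0]}
    - {"offset":[0,0,-1],"turn":[0,0,0]}
    - {"offset":[0,0,-1],"turn":[0,0,0]}
    - {"offset":[0,0,-1],"turn":[0,0,0]}
    - {"offset":[0,0,-1],"turn":[0,0,0]}
    - {"offset":[0,0,-1],"turn":[0,0,0]}
    - {"offset":[0,0,-1],"turn":[0,0,0]}

```text
time: 71.03
position: [683.3, 24.0, 211.5]
ee_rot: [0.699, 0.716, -0.0, -0.0]
force: [0.1, 0.3, -0.1]
width: 0.261
grip_force: 0.0
```

Call:
apply_moves:
  increments:
    - {"offset":[0,-1,0],"turn":[0,0,0]}
    - {"offset":[0,-1,0],"turn":[0,0,0]}
    - {"offset":[0,-1,0],"turn":[0,0,0]}
    - {"offset":[0,-1,0],"turn":[0,0,0]}
    - {"offset":[0,0,0],"turn":[0,0,0]}
    - {"offset":[0,0,0],"turn":[0,0,0]}
    - {"offset":[0,0,0],"turn":[0,0,0]}

```text
time: 71.62
position: [584.1, 21.4, 210.5]
ee_rot: [0.699, 0.716, -0.0, 0.0]
force: [0.2, -0.3, 0.0]
width: 0.26
grip_force: 0.0
```

```bash
python3 - <<'E'
from h import *
s=bot.state(); print(s['time'],s['position'],s['width'])
im,P=cam('wrist'); cv2.imwrite('pics/w21.png',im[...,::-1])
X,Y,Z=P[...,0],P[...,1],P[...,2]
q=(Z>46)&(Z<52)&(X>660)&(X<700)&(Y>-40)&(Y<90); print('bar x',np.percentile(X[q],[3,50]))
q=(Z>62)&(Z<73)&(X>690)&(X<760)&(abs(Y-28)<10); print('front',np.percentile(X[q],[3,97]))
q=(Z>76)&(Z<85)&(abs(Y-28)<10); print('top edge',np.percentile(X[q],[1]))
im,P=cam('top'); X,Y,Z=P[...,0],P[...,1],P[...,2]
def m(n,x,y,r,z0,z1):
    q=(np.hypot(X-x,Y-y)<r)&(Z>z0)&(Z<z1); print(n,q.sum(),P[q][:,:2].mean(0).round(1))
m('tub',424,-556,95,17,60);m('sander',339,-193,80,14,40);m('geode',681,-415,70,14,50);m('varnish',664,382,55,70,110);m('plane',514,564,120,15,130);m('marker',336,195,85,6,25)
stones()
E
```

```text
71.6167 [584.11655602  21.43813209 210.52564159] 0.2600922482247015
bar x [677.6675237  682.51537527]
front [717.63248814 733.10382316]
top edge [733.01523727]
tub 483 [ 423.4 -555.9]
sander 656 [ 339.5 -193.1]
geode 637 [ 680.9 -414.7]
varnish 355 [663.8 381.5]
plane 1345 [511.6 570.6]
marker 63 [321.9 238.9]
```

```bash
python3 -c "
from rig import bot
print(bot.job_done())"
```

```text
the job is handed in; nothing more can be done
None
```

The job is handed in, but the verdict is unknown: job_done returned nothing. All six stones were scooped into the left bay, the three slices lie flat in the right bay (gripped at about 6 N), the drawer is shut, and the scoop is upright on its mat. The other bench items measured in place, except the marker, which the arm partly hid in the last check, and all 14 picture views were gone before the slices, so the look-alike check there was by colour readings and earlier wrist pictures, with no fresh crop.

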